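Clear the stock tray, clamp the ink mould in the vise, put the stock back

TASK

The wooden ink mould stands hemmed in on the wooden stock tray: move the carton, the pigment jar and the dropper bottle that crowd it aside onto the white enamel tray, standing upright. Then set the mould in the vise, flat on the two parallels, centred along the jaws and against the fixed jaw, and slide the jaw up until it holds the mould. With that done, put the carton, jar and bottle back upright on the stock tray, each where it stood before, the carton square to the tray as before, and leave the eraser lying as it is.

Things in the scene. Friction and masses are not known exactly. Their poses are not given: they have to be found in the camera images.
- ink_mould: Dark wooden block with a pale parting seam and two thin brass straps on top, 36 (its x) x 64 (its y) x 40 mm high, about 0.2 kg. Origin: centre of its underside, z up. Stands on the stock tray, its y along the tray's y. To set it between the jaws, hold it by its two ends (64 mm, along its y): the jaws take the faces 36 mm apart. Either way round will do.
- jar: Stoppered glass jar of red-brown pigment, the one on the stock tray (similar jars elsewhere are not meant), 27 mm diameter, 61 high; straight body up to 50, 24 mm stopper above. Origin: centre of its underside, z up. Stands about 8 mm from one end of the mould (either end).
- bottle: Amber glass dropper bottle with a black dropper cap, 28 mm diameter, 86 high; grip its glass body, which ends at 49 mm height. Origin: centre of its underside, z up. Stands about 8 mm from the other end of the mould.
- carton: Small brown cardboard carton, 44 (its x) x 62 (its y) x 36 mm high. Origin: centre of its underside, z up. Stands on the stock tray 8 mm in front (tray -x) of the jar or of the bottle, its y along the tray's y: no finger fits between them.
- eraser: Worn white eraser in a blue sleeve, 20 (its x) x 42 (its y) x 12 mm high, lying on the stock tray in the place that mirrors the carton's, in front of the other of jar and bottle (20 mm clear of it); it stays where it is. Origin: centre of its underside.
- stock_tray: Fixed low wooden tray, 150 (its x) x 220 (its y) mm, floor 5 above the bench, rim 6 wide and 12 high. Origin: centre of its underside; x away from the robot, y left, turned up to 0.3 rad. In its frame, within 2 mm: mould at (20, 0), jar and bottle at (20, 54) and (20, -54), carton at (-24, 54) or (-24, -54), eraser at the other.
- enamel_tray: Fixed white enamel tray with a blue rolled rim, empty at the start, 140 (its x) x 190 (its y) mm, floor 4 above the bench, rim 6 wide, 15 high. Origin: centre of its underside; x away from the robot, y left, turned up to 0.3 rad.
- vise: Fixed small green vise, base 150 (its x) x 76 (its y) mm. Origin: centre of its underside; x points from the sliding to the fixed jaw, away from the robot, turned up to 0.3 rad. Fixed-jaw face at x = 35; jaws 44 wide (y -22 to 22), tops at z = 64. Bed at z = 20, on it two steel parallels along y, 6 wide, 52 long, at x = 5 and x = 27, tops at z = 30.
- vise_seat (a point): Point in the vise where the centre of the mould's underside belongs: level with the tops of the parallels, 18 mm in front of the fixed-jaw face, in the middle of the jaws (vise frame 17, 0, 30 mm). Axes as the vise's; the mould's y lies along the vise's y. Lowered right here it may catch on the fixed jaw: set it down about 5 mm short (vise -x), and the sliding jaw pushes it home.
- vise_jaw (a joint): Gap between the jaw faces in m: 0.050 to 0.062 at the start, 0.036 when closed on the mould. The sliding jaw's flat back face, to push on, is at vise x = 0.009 - gap, 44 mm wide, z 22 to 64 mm. It slides with about 3 N and stays where it is left; push on to about 10 N and it drives the mould home against the fixed jaw.

How it is judged:
By the outcome, as a careful person would: the job done as asked, in the order asked, and still so for the second after the job is handed in, with the robot touching nothing.
It also fails if it takes over 144 s, if anything falls off the work surface, if the arm or the gripper's body presses on something with over 40 N, if the wrist force passes 120 N, or if a joint passes its speed limit or range.

ROBOT

A 6-joint arm with a two-finger parallel gripper is mounted at the origin on a cart in front of the work surface, level with it; the furniture and walls round the work are solid. World frame = base frame: x ahead of the robot, y to its left, z up, the work surface at z = 0. Lengths are in m, angles in degrees, forces in N, time in s.
With the tool pointing down it reaches from about 0.375 to 0.9 m from the base axis. Payload 3.1 kg.
Tool frame: the origin (TCP) lies on the centre line of the jaws, within the pads' length; the fingertips stand 17 mm ahead of it and the grasp point (between the pads) lies 2 mm behind it; z points along the fingers, y is the line along which they close (so a half turn about z gives the same grasp; the last joint's range is limited). The gripper opens to 87 mm and grips with 3 to 60 N. Pads are 19 mm wide; open, the fingers measure 117 mm over their backs; the gripper's body (75 mm by 190 mm) begins 51 mm behind the grasp point.
Start: joints at [-77.034, 30.224, 82.088, -0, 67.689, -10.227], TCP at [0.246, -0.574, 0.24] pointing down, gripper open.
Joint ranges: [-176.69, 176.69], [-43.24, 126.21], [12.49, 139.97], [-82, 262], [0, 151.66], [-163.58, 163.58]. Speed limits (degrees/s): [159.86, 159.86, 180, 180, 180, 180].

INTERFACE

Orientations are given as a 3x3 rotation matrix whose columns are the frame's x, y, z axes.
In Python, from rig import bot, imaging, finder gives the robot as it stands. The module is installed in compiled form; this text tells all that it offers.
- The arm moves only by the tool play_rows, never from a script. Its argument "motion" is a list that holds one entry, the list of rows, each a list of 6 numbers: the shift along the tool's x, y, z in normalised numbers (1 is 0.75 m), then the turn, a rotation vector about the tool's x, y, z in normalised numbers (1 is pi rad). In form: [[[dx, dy, dz, wx, wy, wz], ...]]. A call has 1 to 8 rows; each row is the pose to reach, as a shift and turn from the pose commanded when the call began, along the tool's axes at that moment; what a row does not reach only later rows make up. A row lasts 1/12 s, in which the tool goes at most 41.7 mm and 7.16 degrees, less where a joint would pass 70% of its speed; a pose out of reach is approached as far as the arm can. A call with a gripper value outside its range is refused whole. "fingers" is the finger opening in m, from 0 to 0.087, set as the call begins (left out, the last holds). The fingers move at their own pace and stop on an object; the grip force is fixed at half the most. Time passes only in rows, so rows that repeat a pose let the fingers close. It gives the time, the measured TCP pose, the force, the opening and the grip force at its end, in the units of the state.
- bot.read_state(): the state, without advancing time (a new reading comes with each control period).
- imaging.capture(name): name is "scene" or "top"; returns a dict with "frame" (400x640x3 uint8, red, green, blue), "camera_matrix" (3x3 intrinsics, pixels), "R" (3x3) and "t" (3): a world point X has camera coordinates R X + t. Camera axes: x right, y down, z forward; pixel columns grow to the right and rows downward; lengths in m; the calibration is good to about 2 mm. A picture is of the moment at which its call begins. There is no depth.
- bot.hand_in(): hands the job in; it is judged then, once.
Trained networks look in the newest picture that a camera, given by its name, has taken for a name from the list of things; names that differ only in an ending like _2 or _b are one class to them, and where a whole thing is asked for, a point or a joint stands for the part that bears it (a point fixed in the world has none). Each returns a list of dicts, best first, with "confidence" (0 to 1); they miss things now and then, are a little off and sometimes report something else, mostly with a low value. They report only what shows in the picture. A call takes as long as a camera call.
- finder.recognise(camera, name): "at" ([x, y, z] in m, in world coordinates, good to about 4 mm: the middle of the surface that is visible of it).
- finder.outline_of(camera, name): "pixels" (400x640 bool, what is visible of it).
The state is a dict: "time_s": time; "joint_positions": joint angles; "qvel": joint speeds; "tau": joint torques, N m; "position": TCP position; "tcp_rot": TCP orientation; "force": force on the tool from outside, world axes, zero at the start; "moment": the same for the moment, N m; "opening": opening from 0.0 (shut) to 1.0 (fully open); "grasp_force": force on a finger pad.
Only numpy, scipy, OpenCV 4.12 (cv2) and the standard library are available. Lean on these libraries where they do the work, as an engineer would, in place of code of your own. Each camera call takes 0.05 s, during which the arm holds its last target. There are 200 camera calls.

## Working session

There is one attempt and no reset: what is moved stays moved. The work goes in short steps, Python scripts to look and compute and a tool call to move; the robot and the scene stay as the last step left them, time stands still between calls to the robot, and variables do not carry over. Pictures are saved under pics/ and viewed, at most 17 in all, crops included, and the job is handed in when it is done.

Besides the shell and the picture viewer there is one more tool, called after "Request:" as a command line: name --argument value ..., lists and objects as JSON in quotes. play_rows: Moves the arm, as the interface text tells. Its arguments: {"type":"object","properties":{"motion":{"type":"array"},"fingers":{"type":"number"}},"required":["motion"]}

```bash
mkdir -p pics; ls; cat > h.py <<'E'
import numpy as np, cv2
from rig import bot, imaging, finder
def cap(n,fn=None):
    c=imaging.capture(n)
    if fn: cv2.imwrite('pics/'+fn,c['frame'][:,:,::-1])
    return c
def proj(c,X):
    X=np.atleast_2d(X); p=(X@c['R'].T+c['t'])@c['camera_matrix'].T
    return p[:,:2]/p[:,2:]
def back(c,uv,z):
    uv=np.atleast_2d(uv).astype(float); d=np.c_[uv,np.ones(len(uv))]@np.linalg.inv(c['camera_matrix']).T@c['R']
    o=-c['R'].T@c['t']; s=(z-o[2])/d[:,2]
    return o+d*s[:,None]
E
python3 - <<'E'
from h import *
s=bot.read_state(); print(s['position'],s['tcp_rot'],s['time_s'])
for n in ['scene','top']:
    c=cap(n,n+'0.png'); print(n,-c['R'].T@c['t'],c['R'].round(3).tolist(),c['camera_matrix'].tolist())
    for k in ['ink_mould','jar','bottle','carton','eraser','stock_tray','enamel_tray','vise','vise_jaw']:
        print(k,[(np.round(r['at'],4).tolist(),round(r['confidence'],2)) for r in finder.recognise(n,k)][:3])
E
```

```text
pics
[ 0.24598764 -0.57379092  0.23854208] [[ 9.19197275e-01  3.93797012e-01 -5.32368775e-04]
 [ 3.93797208e-01 -9.19194816e-01  2.15607214e-03]
 [ 3.59704149e-04 -2.19150097e-03 -9.99997534e-01]] 0.0
scene [0.12840626 0.655792   0.7530208 ] [[-0.837, -0.546, 0.019], [-0.381, 0.558, -0.737], [0.392, -0.624, -0.676]] [[426.4126568348566, 0.0, 326.3045554360535], [0.0, 426.4126568348566, 197.37582170318535], [0.0, 0.0, 1.0]]
ink_mould [([0.5531, 0.2901, 0.0422], 0.73)]
jar [([0.5614, 0.2486, 0.0486], 0.64), ([0.5425, 0.3496, 0.0461], 0.43)]
bottle [([0.5434, 0.3481, 0.0482], 0.57)]
carton [([0.4972, 0.3439, 0.0399], 0.82), ([0.5219, 0.2358, 0.0187], 0.39)]
eraser [([0.5237, 0.2349, 0.0178], 0.71)]
stock_tray [([0.5218, 0.2976, 0.0042], 0.85)]
enamel_tray [([0.5535, -0.0087, 0.0053], 0.85)]
vise [([0.5334, -0.2845, 0.0167], 0.67)]
vise_jaw [([0.5012, -0.2877, 0.0518], 0.6)]
top [ 0.34681545 -0.01610534  1.32253797] [[0.016, -1.0, -0.017], [-0.99, -0.013, -0.14], [0.14, 0.019, -0.99]] [[481.5272909450752, 0.0, 313.32326554928744], [0.0, 481.5272909450752, 202.39705895475964], [0.0, 0.0, 1.0]]
ink_mould [([0.562, 0.2869, 0.046], 0.89)]
jar []
bottle [([0.5439, 0.3377, 0.0481], 0.55)]
carton [([0.5051, 0.3298, 0.0421], 0.97)]
eraser [([0.528, 0.2308, 0.0112], 0.61)]
stock_tray [([0.5345, 0.2736, 0.0045], 0.95)]
enamel_tray [([0.5545, -0.0159, 0.0051], 0.91)]
vise [([0.5347, -0.2889, 0.0194], 0.81)]
vise_jaw [([0.4974, -0.3011, 0.0654], 0.72), ([0.5351, 0.2729, 0.0055], 0.35)]
```

View pics/scene0.png

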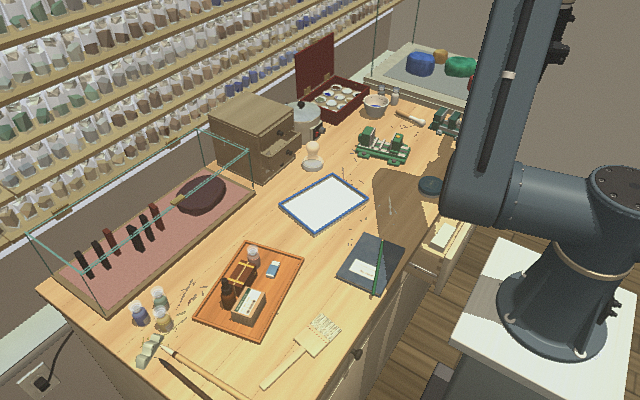

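View pics/top0.png

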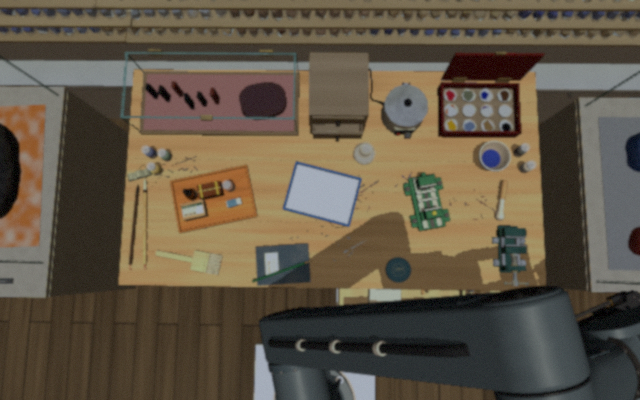

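The pictures show the following:
- **Stock tray:** scene px (250,290), top px (214,198). The bottle and carton are at its +y end, the jar and eraser at its -y end.
- **Enamel tray:** scene (323,203), top (322,193).
- **Vise:** the green one at scene (383,145), top (425,200). A darker decoy vise sits at top (510,248).

Next I'll fit the poses to the outlines in both views.

```bash
cat > fit.py <<'E'
from h import *
from scipy.optimize import minimize
S=4
def box(x0,x1,y0,y1,z0,z1): return np.array([[x,y,z] for x in(x0,x1) for y in(y0,y1) for z in(z0,z1)])/1e3
def cyl(d,z0,z1):
    a=np.linspace(0,2*np.pi,32,endpoint=False); return np.vstack([np.c_[d/2*np.cos(a),d/2*np.sin(a),0*a+z] for z in(z0,z1)])/1e3
M=dict(ink_mould=[box(-18,18,-32,32,0,40)],jar=[cyl(27,0,50),cyl(24,50,61)],bottle=[cyl(28,0,49)],carton=[box(-22,22,-31,31,0,36)],
 eraser=[box(-10,10,-21,21,0,12)],stock_tray=[box(-75,75,-110,110,0,12)],enamel_tray=[box(-70,70,-95,95,0,15)])
def Rz(a): return np.array([[np.cos(a),-np.sin(a),0],[np.sin(a),np.cos(a),0],[0,0,1]])
def render(c,parts,p):
    im=np.zeros((400*S,640*S),np.uint8)
    for P in parts:
        q=proj(c,P@Rz(p[3]).T+p[:3]); h=cv2.convexHull(((q+.5)*S*16-8).astype(np.float32))
        cv2.fillConvexPoly(im,np.round(h).astype(np.int32),255,shift=4)
    return cv2.resize(im,(640,400),interpolation=cv2.INTER_AREA)/255.
def fit(views,parts,p0,free,step):  # views: list of (cap, mask, ignore)
    p0=np.array(p0,float); free=list(free)
    def cost(v):
        p=p0.copy(); p[free]+=v*np.array(step)[free]
        return sum((np.abs(render(c,parts,p)-m)*~ig).sum()/m.sum() for c,m,ig in views)
    n=len(free); sim=np.vstack([np.zeros(n),2*np.eye(n)])-.5
    for _ in range(2):
        r=minimize(cost,sim[0],method='Nelder-Mead',options=dict(initial_simplex=sim,xatol=.02,fatol=1e-5,maxiter=250)); sim=np.vstack([r.x,r.x+1.5*np.eye(n)])
    p=p0.copy(); p[free]+=r.x*np.array(step)[free]; return p,r.fun
ST=[.004,.004,.004,.05]
def masks(names):
    out={}
    for n in('scene','top'):
        c=cap(n); out[n]=(c,{})
        for k in names:
            r=finder.outline_of(n,k)
            if r and r[0]['confidence']>.3: out[n][1][k]=r[0]['pixels']
    return out
E
cat > m1.py <<'E'
from fit import *
import pickle
O=masks(list(M)+['vise','vise_jaw']); pickle.dump(O,open('O.pkl','wb'))
for n in O: print(n,{k:int(v.sum()) for k,v in O[n][1].items()})
def run(k,p0,free,vs=('scene','top')):
    V=[]
    for n in vs:
        c,m=O[n]
        if k not in m: continue
        ig=np.zeros((400,640),bool)
        if k not in('stock_tray','enamel_tray'):
            for j in m:
                if j not in(k,'stock_tray','enamel_tray','vise','vise_jaw'): ig|=m[j]
            mm=m[k]
        else:
            mm=m[k].copy()
            for j in m:
                if j not in(k,'stock_tray','enamel_tray','vise','vise_jaw') and k=='stock_tray': ig|=m[j]
        ig&=~mm
        V.append((c,mm.astype(float),ig))
    return fit(V,M[k],p0,free,ST) if V else (None,None)
T={}
for k,p0 in dict(stock_tray=[.535,.275,0,.1],enamel_tray=[.555,-.012,0,-.1]).items():
    for vs in(('scene','top'),('scene',),('top',)):
        p,f=run(k,p0,[0,1,3],vs); print(k,vs,p.round(4),round(f,3)); T.setdefault(k,p)
st=T['stock_tray']
for k,l in dict(ink_mould=(20,0),bottle=(20,54),jar=(20,-54),carton=(-24,54),eraser=(-24,-54)).items():
    p0=np.r_[st[:3]+Rz(st[3])@np.array([l[0],l[1],5])/1e3,st[3]]
    fr=[0,1,2] if k in('bottle','jar') else [0,1,2,3]
    for vs,f_ in((('scene','top'),fr),(('scene','top'),[i for i in fr if i!=2]),(('scene',),[0,1]),(('top',),[0,1])):
        p,f=run(k,p0,f_,vs)
        if p is not None: print(k,vs,f_,p.round(4),round(f,3),'traylocal',(Rz(st[3]).T@(p[:3]-st[:3])*1e3).round(1),'dyaw',round(p[3]-st[3],3))
im=[]
for n,(x,y) in dict(scene=(330,100),top=(375,150)).items():
    f=O[n][0]['frame'].copy()
    im.append(cv2.resize(f[y:y+90,x:x+100],None,fx=4,fy=4,interpolation=cv2.INTER_CUBIC))
    g=f.copy(); 
    for k,col in(('vise',(255,0,0)),('vise_jaw',(255,255,0))):
        if k in O[n][1]: 
            b=cv2.morphologyEx(O[n][1][k].astype(np.uint8),cv2.MORPH_GRADIENT,np.ones((2,2)))>0; g[b]=col
for_=np.hstack(im); cv2.imwrite('pics/vise0.png',for_[:,:,::-1])
E
python3 m1.py
```

```text
scene {'ink_mould': 672, 'jar': 220, 'bottle': 384, 'carton': 974, 'eraser': 143, 'stock_tray': 4267, 'enamel_tray': 3118, 'vise': 1322, 'vise_jaw': 197}
top {'ink_mould': 376, 'jar': 122, 'bottle': 159, 'carton': 471, 'eraser': 98, 'stock_tray': 3027, 'enamel_tray': 3469, 'vise': 3122, 'vise_jaw': 239}
stock_tray ('scene', 'top') [0.5405 0.2868 0.     0.2292] 0.116
stock_tray ('scene',) [0.5407 0.2869 0.     0.2229] 0.051
stock_tray ('top',) [0.5404 0.2874 0.     0.2367] 0.062
enamel_tray ('scene', 'top') [ 0.5576 -0.0139  0.     -0.2465] 0.059
enamel_tray ('scene',) [ 0.5581 -0.0145  0.     -0.2457] 0.033
enamel_tray ('top',) [ 0.5573 -0.0138  0.     -0.25  ] 0.024
ink_mould ('scene', 'top') [0, 1, 2, 3] [0.5612 0.2915 0.0026 0.2347] 0.155 traylocal [21.1 -0.1  2.6] dyaw 0.005
ink_mould ('scene', 'top') [0, 1, 3] [0.5602 0.2922 0.005  0.241 ] 0.161 traylocal [20.4  0.8  5. ] dyaw 0.012
ink_mould ('scene',) [0, 1] [0.56   0.293  0.005  0.2292] 0.044 traylocal [20.4  1.6  5. ] dyaw 0.0
ink_mould ('top',) [0, 1] [0.5611 0.2904 0.005  0.2292] 0.115 traylocal [20.9 -1.1  5. ] dyaw 0.0
b
[... 959 characters left out ...]
] [0.5049 0.3336 0.005  0.2225] 0.097 traylocal [-24.1  53.7   5. ] dyaw -0.007
carton ('scene',) [0, 1] [0.5052 0.3336 0.005  0.2292] 0.037 traylocal [-23.7  53.6   5. ] dyaw 0.0
carton ('top',) [0, 1] [0.5045 0.3338 0.005  0.2292] 0.058 traylocal [-24.4  54.    5. ] dyaw 0.0
eraser ('scene', 'top') [0, 1, 2, 3] [0.5296 0.2287 0.0019 0.2442] 0.796 traylocal [-23.9 -54.    1.9] dyaw 0.015
eraser ('scene', 'top') [0, 1, 3] [0.5292 0.2279 0.005  0.2876] 0.787 traylocal [-24.5 -54.8   5. ] dyaw 0.058
eraser ('scene',) [0, 1] [0.5299 0.2266 0.005  0.2292] 0.469 traylocal [-24.  -56.2   5. ] dyaw 0.0
eraser ('top',) [0, 1] [0.5286 0.2289 0.005  0.2292] 0.327 traylocal [-24.8 -53.7   5. ] dyaw 0.0
```

View pics/vise0.png

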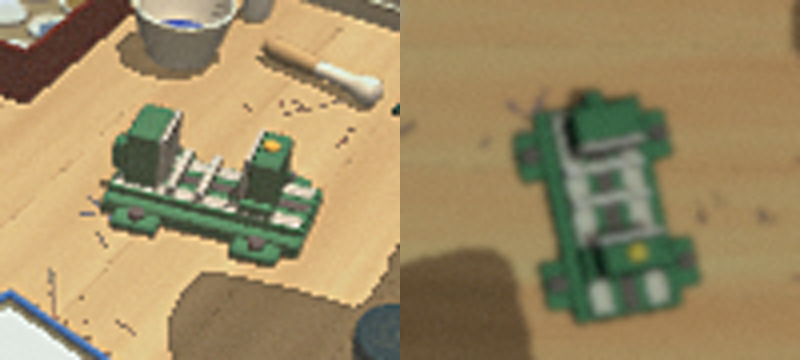

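The trays and items fit consistently in both views. Next I'll work out the first moves, for the carton, and start on the vise.

```bash
cat > plan.py <<'E'
from fit import Rz
import numpy as np
from rig import bot
from scipy.spatial.transform import Rotation as Ro
ST=(np.array([.5405,.2868,0]),.2285); EN=(np.array([.5576,-.0140,0]),-.247); VI=None
def loc(F,x,y,z): return F[0]+Rz(F[1])@np.array([x,y,z])/1e3
def down(yaw):
    return Rz(np.radians(yaw))@np.diag([1,-1,-1.])
def plan(*wps, start=None):
    s=bot.read_state(); p,R=np.array(s['position']),np.array(s['tcp_rot'])
    print('t',round(s['time_s'],2),'p',p.round(4),'F',np.round(s['force'],1),'open',round(s['opening'],3),'grip',round(s['grasp_force'],1),'q',np.round(s['joint_positions'],1))
    for q,yaw in wps:
        T=down(yaw); d=R.T@(np.array(q)-p); w=Ro.from_matrix(R.T@T).as_rotvec(degrees=True)
        print(np.round(d,4).tolist(),w.round(1).tolist(), 'rows>=%.1f'%max(np.linalg.norm(d)/.0417,np.linalg.norm(w)/7.16),'->',np.round(q,3)); p,R=np.array(q),T
def tr(F,deg=0): return np.degrees(F[1])+deg
E
python3 - <<'E'
from plan import *
c=loc(ST,-30,54,0)
u=lambda p,z:np.array([p[0],p[1],z])
plan(([.45,-.2,.24],23.2),(u(c,.2),tr(ST)),(u(c,.05),tr(ST)),(u(c,.039),tr(ST)))
import pickle
from fit import *
O=pickle.load(open('O.pkl','rb'))
def parts(w,tf,g,ts,zb): 
    return [box(-75,75,-w,w,0,20),box(35,35+tf,-22,22,0,64),box(35-g-ts,35-g,-22,22,0,64)]
# scene mask colour-check fit with free structure
c,m=O['scene']; mk=m['vise']; print('touch',np.argwhere(mk).min(0),np.argwhere(mk).max(0)); mt=O['top'][1]['vise']; print(np.argwhere(mt).min(0),np.argwhere(mt).max(0))
def ann(n,p,x,y,w,h,sc):
    c=O[n][0]; f=cv2.resize(c['frame'][y:y+h,x:x+w],None,fx=sc,fy=sc,interpolation=cv2.INTER_CUBIC)
    L=lambda P,col:cv2.polylines(f,[np.round(((proj(c,np.array(P,float)/1e3@Rz(p[3]).T+p[:3])-[x,y])+.5)*sc-.5).astype(int).reshape(-1,1,2)],True,col,1)
    L([[35,-22,64],[35,22,64],[35,22,20],[35,-22,20]],(255,0,0))
    for X in(5,27): L([[X-3,-26,30],[X+3,-26,30],[X+3,26,30],[X-3,26,30]],(0,0,255))
    g=56; L([[9-g,-22,64],[9-g,22,64],[35-g,22,64],[35-g,-22,64]],(255,255,0))
    L([[-75,-38,0],[75,-38,0],[75,38,0],[-75,38,0]],(255,0,255))
    return f
p=np.array([.535,-.288,0,.2])
im=np.hstack([ann('scene',p,350,115,65,55,6),ann('top',p,395,165,60,70,6)[:330]])
cv2.imwrite('pics/vise1.png',im[:,:,::-1])
E
```

```text
t 2.0 p [ 0.2462 -0.5745  0.2396] F [ 0.   0.5 -0.1] open 0.999 grip 0.0 q [-77.   30.2  82.1   0.   67.7 -10.2]
[0.3348, -0.2639, -0.0004] [0.0, -0.0, -0.0] rows>=10.2 -> [ 0.45 -0.2   0.24]
[0.2549, -0.4702, 0.04] [0.0, 0.0, 10.1] rows>=12.9 -> [0.499 0.333 0.2  ]
[0.0, 0.0, 0.15] [0.0, 0.0, 0.0] rows>=3.6 -> [0.499 0.333 0.05 ]
[0.0, 0.0, 0.011] [0.0, 0.0, 0.0] rows>=0.3 -> [0.499 0.333 0.039]
touch [127 356] [166 410]
[165 170] [232 256]
```

View pics/vise1.png

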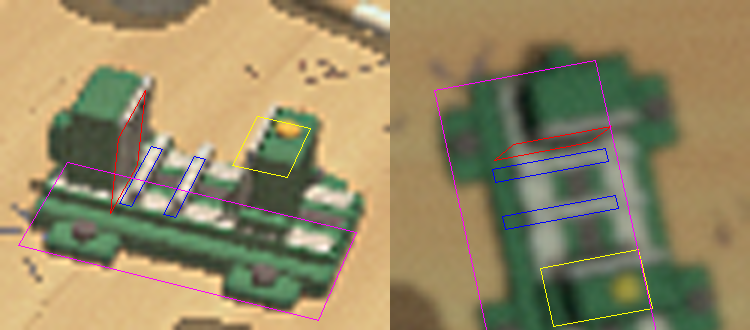

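The red guess for the fixed-jaw face is about 1–2 px off, at scene crop (120,115)-(150,82). The lugs lie within the 76 mm width. I'll refine this fit while the arm moves to the carton.

Units first: shifts go in shares of 0.75 m and turns go in shares of pi rad. So 0.167 m / 0.75 = 0.2227, -0.132 m / 0.75 = -0.176.

Request:
play_rows --motion '[[[0.2227, -0.176, 0, 0, 0, 0], [0.2227, -0.176, 0, 0, 0, 0], [0.2227, -0.176, 0, 0, 0, 0], [0.2227, -0.176, 0, 0, 0, 0], [0.2227, -0.176, 0, 0, 0, 0], [0.2227, -0.176, 0, 0, 0, 0]]]'

```text
time_s: 2.5
position: [0.3492, -0.3802, 0.2393]
tcp_rot: [[0.917, 0.398, -0.001], [0.398, -0.917, 0.006], [0.002, -0.006, -1.0]]
force: [0.1, 1.0, -0.2]
opening: 1.002
grasp_force: 0.0
```

In the tool's units: 0.167 m / 0.75 = 0.2227, -0.132 m / 0.75 = -0.176.

Request:
play_rows --motion '[[[0.2227, -0.176, 0, 0, 0, 0], [0.2227, -0.176, 0, 0, 0, 0], [0.2227, -0.176, 0, 0, 0, 0], [0.2227, -0.176, 0, 0, 0, 0], [0.2227, -0.176, 0, 0, 0, 0], [0.2227, -0.176, 0, 0, 0, 0]]]'

```text
time_s: 3.0
position: [0.4509, -0.1947, 0.2397]
tcp_rot: [[0.917, 0.399, 0.001], [0.399, -0.917, 0.003], [0.002, -0.002, -1.0]]
force: [0.1, -0.5, 0.5]
opening: 0.999
grasp_force: 0.0
```

In the tool's units: -0.235 m / 0.75 = -0.3133, 0.127 m / 0.75 = 0.1693, 10.1 degrees / 180 = 0.0561.

Request:
play_rows --motion '[[[0.1693, -0.3133, 0.0267, 0, 0, 0.0561], [0.1693, -0.3133, 0.0267, 0, 0, 0.0561], [0.1693, -0.3133, 0.0267, 0, 0, 0.0561], [0.1693, -0.3133, 0.0267, 0, 0, 0.0561], [0.1693, -0.3133, 0.0267, 0, 0, 0.0561], [0.1693, -0.3133, 0.0267, 0, 0, 0.0561], [0.1693, -0.3133, 0.0267, 0, 0, 0.0561]]]'

```text
time_s: 3.58
position: [0.4732, 0.0689, 0.2195]
tcp_rot: [[0.973, 0.229, -0.0], [0.229, -0.973, 0.001], [0.0, -0.001, -1.0]]
force: [0.4, -0.5, -0.3]
opening: 0.998
grasp_force: 0.0
```

```bash
python3 - <<'E'
from plan import *
c=loc(ST,-30,54,0)
u=lambda p,z:np.array([p[0],p[1],z])
plan((u(c,.15),tr(ST)),(u(c,.05),tr(ST)),(u(c,.039),tr(ST)))
E
cat > vf.py <<'E'
import pickle
from fit import *
O=pickle.load(open('O.pkl','rb'))
def cmask(f,x,y,w,h):
    g=f.astype(int); m=((g[...,0]-g[...,2]<28)|(g[...,1]>g[...,0])).astype(np.uint8)
    k=np.zeros_like(m); k[y:y+h,x:x+w]=m[y:y+h,x:x+w]
    k=cv2.morphologyEx(k,cv2.MORPH_OPEN,np.ones((2,2)))
    n,l,s,_=cv2.connectedComponentsWithStats(k); i=1+s[1:,4].argmax(); k=(l==i).astype(np.uint8)
    return cv2.morphologyEx(k,cv2.MORPH_CLOSE,np.ones((5,5)))>0
ms=cmask(O['scene'][0]['frame'],345,110,72,65); mt=cmask(O['top'][0]['frame'],395,165,60,70)
print('areas',ms.sum(),O['scene'][1]['vise'].sum(),mt.sum())
ms=O['scene'][1]['vise']
def parts(s):
    w,tf,g,ts,zl,xl,ll=s
    P=[box(-75,75,-w,w,0,20),box(35,35+tf,-22,22,0,64),box(35-g-ts,35-g,-22,22,0,64)]
    return P+[box(e*xl-ll,e*xl+ll,-38,38,0,zl) for e in(-1,1)]
v0=np.array([.540,-.286,.2,30,30,56,26,8,45,13.]); sc=np.array([.003,.003,.04,2,4,3,.001,3,4,3])
def cost(v,vs=('scene','top')):
    x=v0+v*sc; p=[x[0],x[1],0,x[2]]; t=0
    for n,m in(('scene',ms),('top',mt)):
        if n in vs: t+=np.abs(render(O[n][0],parts(x[3:]),p)-m).sum()/m.sum()
    return t
n=len(v0)
for vs in(('scene','top'),('scene',),('top',)):
    sim=np.vstack([np.zeros(n),2*np.eye(n)])-.3
    for _ in range(3):
        r=minimize(cost,sim[0],args=(vs,),method='Nelder-Mead',options=dict(initial_simplex=sim,maxiter=350,xatol=.02,fatol=1e-5)); sim=np.vstack([r.x,r.x+np.eye(n)])
    x=v0+r.x*sc; print(vs,x.round(4),round(r.fun,3))
    if len(vs)==2: best=x
def ann(n,p,x,y,w,h,s,g,m):
    c=O[n][0]; f=cv2.resize(c['frame'][y:y+h,x:x+w],None,fx=s,fy=s,interpolation=cv2.INTER_CUBIC)
    L=lambda P,col:cv2.polylines(f,[np.round(((proj(c,np.array(P,float)/1e3@Rz(p[3]).T+p[:3])-[x,y])+.5)*s-.5).astype(int).reshape(-1,1,2)],True,col,1)
    L([[35,-22,64],[35,22,64],[35,22,20],[35,-22,20]],(255,0,0))
    for X in(5,27): L([[X-3,-26,30],[X+3,-26,30],[X+3,26,30],[X-3,26,30]],(0,0,255))
    L([[9-g,-22,64],[9-g,22,64],[35-g,22,64],[35-g,-22,64]],(255,255,0)); L([[-75,-38,0],[75,-38,0],[75,38,0],[-75,38,0]],(255,0,255))
    return f
p=np.array([best[0],best[1],0,best[2]])
cv2.imwrite('pics/vise2.png',np.hstack([ann('scene',p,350,115,65,60,6,best[5],ms),ann('top',p,395,170,60,60,6,best[5],mt)])[:,:,::-1])
E
python3 vf.py
```

```text
t 3.58 p [0.4732 0.0689 0.2195] F [ 0.4 -0.5 -0.3] open 0.998 grip 0.0 q [-5.200e+00  2.070e+01  1.039e+02  1.000e-01  5.540e+01  7.160e+01]
[0.0855, -0.2507, 0.0697] [-0.1, -0.0, 0.1] rows>=6.6 -> [0.499 0.333 0.15 ]
[0.0, 0.0, 0.1] [0.0, 0.0, 0.0] rows>=2.4 -> [0.499 0.333 0.05 ]
[0.0, 0.0, 0.011] [0.0, 0.0, 0.0] rows>=0.3 -> [0.499 0.333 0.039]
areas 1227 1322 1782
('scene', 'top') [ 0.5362 -0.3002  0.2119 34.3278 27.8088 58.1845 25.9967 24.5633 43.8502
 20.6772] 0.262
('scene',) [ 0.5352 -0.2979  0.2153 33.2064 28.3855 57.675  26.001   8.5934 44.6362
 19.9358] 0.097
('top',) [ 0.5354 -0.301   0.1935 34.3995 11.7331 29.2255 25.9955 63.9589 43.7579
 18.6681] 0.125
```

View pics/vise2.png

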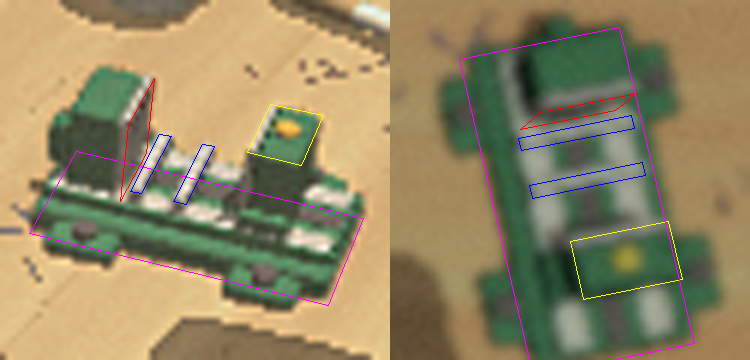

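The jaw and parallels overlay matches in scene. The lugs stick out beyond the 76 mm base, so I'll refit with that. Now the carton grasp.

In the tool's units: -0.2507 m / 0.75 = -0.3343, 0.0855 m / 0.75 = 0.114.

Request:
play_rows --motion '[[[0.114, -0.3343, 0.0933, 0, 0, 0], [0.114, -0.3343, 0.0933, 0, 0, 0], [0.114, -0.3343, 0.0933, 0, 0, 0], [0.114, -0.3343, 0.0933, 0, 0, 0], [0.114, -0.3343, 0.0933, 0, 0, 0], [0.114, -0.3343, 0.0933, 0, 0, 0], [0.114, -0.3343, 0.0933, 0, 0, 0], [0.114, -0.3343, 0.0933, 0, 0, 0]]]'

```text
time_s: 4.25
position: [0.5004, 0.3335, 0.1482]
tcp_rot: [[0.973, 0.231, 0.001], [0.231, -0.973, 0.002], [0.001, -0.001, -1.0]]
force: [0.2, -0.7, -0.9]
opening: 0.997
grasp_force: 0.0
```

```bash
sed -i 's/w,tf,g,ts,zl,xl,ll=s/yl,tf,g,ts,zl,xl,ll=s; w=38/; s/-38,38,0,zl/-yl,yl,0,zl/; s/.2,30,30,56,26,8,45,13/.2,50,30,58,26,8,45,11/; s/vise2/vise3/' vf.py; python3 vf.py;  python3 - <<'E'
from plan import *
c=loc(ST,-30,54,0)
u=lambda p,z:np.array([p[0],p[1],z])
plan((u(c,.15),tr(ST)),(u(c,.045),tr(ST)),(u(c,.039),tr(ST)))
E
```

```text
areas 1227 1322 1782
('scene', 'top') [ 0.5365 -0.3019  0.2061 50.9274 28.4002 58.4023 26.0012 14.0566 45.0694
 16.351 ] 0.161
('scene',) [ 0.5365 -0.2997  0.2036 47.9054 27.6406 58.4963 26.0016 16.3621 45.2184
 16.3848] 0.08
('top',) [ 0.5356 -0.3025  0.2006 51.0971 29.805  61.2678 26.0008 13.5711 44.5455
 16.2702] 0.071
t 4.25 p [0.5004 0.3335 0.1482] F [ 0.2 -0.7 -0.9] open 0.997 grip 0.0 q [23.  35.  90.4  0.1 54.6 99.6]
[-0.0015, 0.0006, -0.0019] [-0.1, -0.1, 0.3] rows>=0.1 -> [0.499 0.333 0.15 ]
[0.0, 0.0, 0.105] [0.0, 0.0, 0.0] rows>=2.5 -> [0.499 0.333 0.045]
[0.0, 0.0, 0.006] [0.0, 0.0, 0.0] rows>=0.1 -> [0.499 0.333 0.039]
```

View pics/vise3.png

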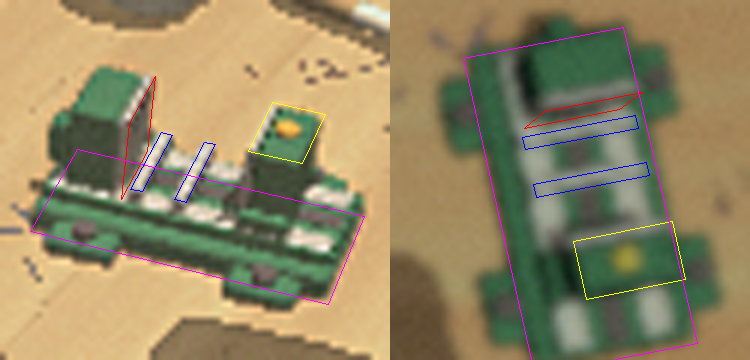

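In the tool's units: 0.109 m / 0.75 = 0.1453, 0.05 m / 0.75 = 0.0667, 0.3 degrees / 180 = 0.0017.

Request:
play_rows --motion '[[[-0.002, 0.0008, 0.0667, 0, 0, 0.0017], [-0.002, 0.0008, 0.12, 0, 0, 0.0017], [-0.002, 0.0008, 0.1387, 0, 0, 0.0017], [-0.002, 0.0008, 0.1453, 0, 0, 0.0017], [-0.002, 0.0008, 0.1453, 0, 0, 0.0017]]]'

```text
time_s: 4.67
position: [0.4981, 0.327, 0.0391]
tcp_rot: [[0.975, 0.221, -0.003], [0.221, -0.975, -0.002], [-0.004, 0.001, -1.0]]
force: [0.2, 0.7, -0.0]
opening: 1.002
grasp_force: 0.0
```

Request:
play_rows --motion '[[[0, 0, 0, 0, 0, 0], [0, 0, 0, 0, 0, 0], [0, 0, 0, 0, 0, 0], [0, 0, 0, 0, 0, 0], [0, 0, 0, 0, 0, 0], [0, 0, 0, 0, 0, 0]]]' --fingers 0.05

```text
time_s: 5.17
position: [0.4993, 0.3288, 0.0419]
tcp_rot: [[0.975, 0.222, 0.002], [0.222, -0.975, 0.001], [0.002, -0.0, -1.0]]
force: [0.3, -0.5, 6.1]
opening: 0.71
grasp_force: 30.0
```

```bash
cat >> plan.py <<'E'
VI=(np.array([.5363,-.3003,0]),.203)
def u(p,z): return np.array([p[0],p[1],z])
E
python3 - <<'E'
from plan import *
c=loc(ST,-30,54,0); e=loc(EN,-6,55,0)
plan((u(c,.039),tr(ST)),(u(c,.19),tr(ST)),(u((c+e)/2,.19),0),(u(e,.19),tr(EN)),(u(e,.05),tr(EN)),(u(e,.039),tr(EN)))
E
```

```text
t 5.17 p [0.4993 0.3288 0.0419] F [ 0.3 -0.5  6.1] open 0.71 grip 30.0 q [22.7 44.  93.8 -0.  42.  99.9]
[0.0006, -0.0038, 0.0029] [-0.0, -0.1, -0.3] rows>=0.1 -> [0.499 0.333 0.039]
[0.0, 0.0, -0.151] [0.0, 0.0, 0.0] rows>=3.6 -> [0.499 0.333 0.19 ]
[-0.0008, 0.1496, 0.0] [0.0, 0.0, 13.1] rows>=3.6 -> [0.532 0.187 0.19 ]
[0.0331, 0.1459, 0.0] [0.0, 0.0, 14.2] rows>=3.6 -> [0.565 0.041 0.19 ]
[0.0, 0.0, 0.14] [0.0, 0.0, 0.0] rows>=3.4 -> [0.565 0.041 0.05 ]
[0.0, 0.0, 0.011] [0.0, 0.0, 0.0] rows>=0.3 -> [0.565 0.041 0.039]
```

```bash
python3 - <<'E'
from plan import *
from fit import *
for i in range(3):
    cap('scene','g1.png' if i==2 else None); s=bot.read_state(); print(np.round(s['position'],4),np.round(s['force'],1),np.round(s['qvel'],2))
c=cap('top'); 
r=finder.outline_of('top','carton'); r2=finder.outline_of('scene','carton'); print([x['confidence'] for x in r],[x['confidence'] for x in r2])
im=cv2.imread('pics/g1.png')[220:360,170:320]; cv2.imwrite('pics/g1c.png',cv2.resize(im,None,fx=4,fy=4))
E
```

```text
[0.4993 0.3288 0.0419] [-0.6 -0.3  6.9] [ 0.03 -0.08 -0.04 -0.02  0.05  0.02]
[0.4993 0.3288 0.0419] [ 0.1 -0.9  6.7] [ 0.    0.01 -0.08 -0.03  0.08  0.07]
[0.4993 0.3288 0.0419] [0.2 0.4 6.5] [-0.08  0.06 -0.14  0.05  0.05  0.08]
[] [0.78, 0.62]
```

View pics/g1c.png

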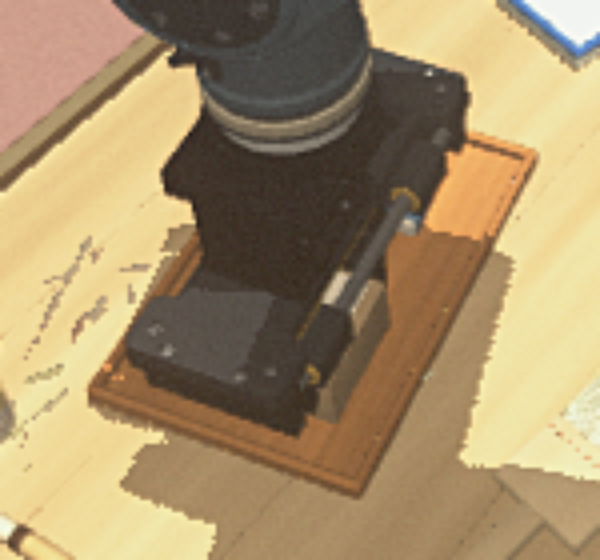

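Nothing looks disturbed. There is a steady 6.7 N upward force, so the body may be resting on the bottle's cap. I'll lift slowly and check.

In the tool's units: -0.15 m / 0.75 = -0.2, -0.1 m / 0.75 = -0.1333.

Request:
play_rows --motion '[[[0, 0, -0.0067, 0, 0, 0], [0, 0, -0.02, 0, 0, 0], [0, 0, -0.04, 0, 0, 0], [0, 0, -0.08, 0, 0, 0], [0, 0, -0.1333, 0, 0, 0], [0, 0, -0.2, 0, 0, 0], [0, 0, -0.2, 0, 0, 0], [0, 0, -0.2, 0, 0, 0]]]'

```text
time_s: 6.13
position: [0.5008, 0.3295, 0.1953]
tcp_rot: [[0.975, 0.222, 0.009], [0.222, -0.975, 0.004], [0.009, -0.002, -1.0]]
force: [0.1, -0.4, -1.2]
opening: 0.708
grasp_force: 30.0
```

```bash
python3 - <<'E'
from plan import *
c=loc(ST,-30,54,0); e=loc(EN,-6,55,0)
plan((u((c+e)/2,.19),0),(u(e,.19),tr(EN)),(u(e,.06),tr(EN)),(u(e,.039),tr(EN)))
E
```

```text
t 6.13 p [0.5008 0.3295 0.1953] F [ 0.1 -0.4 -1.2] open 0.708 grip 30.0 q [22.7 31.1 88.8 -0.  59.6 99.9]
[-0.0012, 0.1462, 0.005] [-0.2, -0.5, 12.8] rows>=3.5 -> [0.532 0.187 0.19 ]
[0.0331, 0.1459, 0.0] [0.0, 0.0, 14.2] rows>=3.6 -> [0.565 0.041 0.19 ]
[0.0, 0.0, 0.13] [0.0, 0.0, 0.0] rows>=3.1 -> [0.565 0.041 0.06 ]
[0.0, 0.0, 0.021] [0.0, 0.0, 0.0] rows>=0.5 -> [0.565 0.041 0.039]
```

In the tool's units: 0.146 m / 0.75 = 0.1947, 0.003 m / 0.75 = 0.004, 12.8 degrees / 180 = 0.0711.

Request:
play_rows --motion '[[[-0.0013, 0.1947, 0.004, 0, -0.0028, 0.0711], [-0.0013, 0.1947, 0.004, 0, -0.0028, 0.0711], [-0.0013, 0.1947, 0.004, 0, -0.0028, 0.0711], [-0.0013, 0.1947, 0.004, 0, -0.0028, 0.0711]]]'

```text
time_s: 6.47
position: [0.5291, 0.182, 0.1858]
tcp_rot: [[1.0, -0.002, -0.012], [-0.002, -1.0, -0.003], [-0.012, 0.003, -1.0]]
force: [-0.0, 0.5, -0.5]
opening: 0.712
grasp_force: 30.0
```

In the tool's units: 0.146 m / 0.75 = 0.1947, 0.1 m / 0.75 = 0.1333, 14.2 degrees / 180 = 0.0789.

Request:
play_rows --motion '[[[0.044, 0.1947, 0, 0, 0, 0.0789], [0.044, 0.1947, 0, 0, 0, 0.0789], [0.044, 0.1947, 0, 0, 0, 0.0789], [0.044, 0.1947, 0, 0, 0, 0.0789], [0.044, 0.1947, 0.08, 0, 0, 0.0789], [0.044, 0.1947, 0.1333, 0, 0, 0.0789], [0.044, 0.1947, 0.1333, 0, 0, 0.0789], [0.044, 0.1947, 0.1333, 0, 0, 0.0789]]]'

```text
time_s: 7.13
position: [0.5567, 0.0398, 0.0817]
tcp_rot: [[0.969, -0.246, -0.022], [-0.246, -0.969, 0.001], [-0.022, 0.005, -1.0]]
force: [-1.9, -0.1, -0.4]
opening: 0.71
grasp_force: 30.0
```

```bash
python3 - <<'E'
from plan import *
e=loc(EN,-6,55,0)
plan((u(e,.0415),tr(EN)))
E
```

```text
t 7.13 p [0.5567 0.0398 0.0817] F [-1.9 -0.1 -0.4] open 0.71 grip 30.0 q [-7.3 38.7 97.9 -0.2 44.6 97.1]
[0.0089, -0.0033, 0.04] [0.3, 1.3, -0.1] rows>=1.0 -> [0.565 0.041 0.042]
```

Request:
play_rows --motion '[[[0, 0, 0, 0, 0, 0], [0, 0, 0, 0, 0, 0], [0, 0, 0, 0, 0, 0]]]'

```text
time_s: 7.38
position: [0.5631, 0.0398, 0.0888]
tcp_rot: [[0.97, -0.245, -0.006], [-0.245, -0.97, -0.001], [-0.005, 0.003, -1.0]]
force: [0.4, 0.1, -0.5]
opening: 0.708
grasp_force: 30.0
```

```bash
python3 - <<'E'
from plan import *
e=loc(EN,-6,55,0)
plan((u(e,.0415),tr(EN)))
E
```

```text
t 7.38 p [0.5631 0.0398 0.0888] F [ 0.4  0.1 -0.5] open 0.708 grip 30.0 q [-7.2 38.1 97.5 -0.2 44.7 97.1]
[0.002, -0.0016, 0.0472] [0.2, 0.3, -0.0] rows>=1.1 -> [0.565 0.041 0.042]
```

In the tool's units: 0.047 m / 0.75 = 0.0627, 0.002 m / 0.75 = 0.0027, 0.3 degrees / 180 = 0.0017.

Request:
play_rows --motion '[[[0.0027, -0.0021, 0.0267, 0, 0.0017, 0], [0.0027, -0.0021, 0.0467, 0, 0.0017, 0], [0.0027, -0.0021, 0.0573, 0, 0.0017, 0], [0.0027, -0.0021, 0.0627, 0, 0.0017, 0], [0.0027, -0.0021, 0.0627, 0, 0.0017, 0], [0.0027, -0.0021, 0.0627, 0, 0.0017, 0], [0.0027, -0.0021, 0.0627, 0, 0.0017, 0], [0.0027, -0.0021, 0.0627, 0, 0.0017, 0]]]'

```text
time_s: 8.05
position: [0.5645, 0.0407, 0.0411]
tcp_rot: [[0.969, -0.245, -0.002], [-0.245, -0.969, -0.002], [-0.001, 0.003, -1.0]]
force: [-0.2, 0.4, -0.5]
opening: 0.712
grasp_force: 30.0
```

```bash
python3 - <<'E'
from plan import *
e=loc(EN,-6,55,0)
plan((u(e,.041),tr(EN)))
E
```

```text
t 8.05 p [0.5645 0.0407 0.0411] F [-0.2  0.4 -0.5] open 0.712 grip 30.0 q [-7.1 42.7 98.4 -0.2 38.9 97.3]
[0.0007, -0.0003, 0.0001] [0.2, 0.1, -0.1] rows>=0.0 -> [0.565 0.041 0.041]
```

In the tool's units: 0.002 m / 0.75 = 0.0027, 0.001 m / 0.75 = 0.0013.

Request:
play_rows --motion '[[[0, 0, 0.0013, 0, 0, 0], [0, 0, 0.0027, 0, 0, 0], [0, 0, 0.0027, 0, 0, 0], [0, 0, 0.0027, 0, 0, 0]]]'

```text
time_s: 8.38
position: [0.5644, 0.0407, 0.0407]
tcp_rot: [[0.969, -0.245, -0.002], [-0.245, -0.969, -0.002], [-0.001, 0.003, -1.0]]
force: [-3.9, -0.3, 14.0]
opening: 0.712
grasp_force: 30.0
```

In the tool's units: -0.001 m / 0.75 = -0.0013.

Request:
play_rows --motion '[[[0, 0, -0.0013, 0, 0, 0], [0, 0, -0.0013, 0, 0, 0], [0, 0, -0.0013, 0, 0, 0], [0, 0, -0.0013, 0, 0, 0]]]' --fingers 0.087

```text
time_s: 8.72
position: [0.5639, 0.0407, 0.0392]
tcp_rot: [[0.969, -0.245, -0.004], [-0.245, -0.969, -0.002], [-0.003, 0.003, -1.0]]
force: [-0.8, -0.7, 0.8]
opening: 0.929
grasp_force: 0.0
```

In the tool's units: -0.16 m / 0.75 = -0.2133, -0.14 m / 0.75 = -0.1867.

Request:
play_rows --motion '[[[0, 0, -0.0267, 0, 0, 0], [0, 0, -0.08, 0, 0, 0], [0, 0, -0.1333, 0, 0, 0], [0, 0, -0.1867, 0, 0, 0], [0, 0, -0.2133, 0, 0, 0], [0, 0, -0.2133, 0, 0, 0], [0, 0, -0.2133, 0, 0, 0]]]'

```text
time_s: 9.3
position: [0.5651, 0.041, 0.2004]
tcp_rot: [[0.969, -0.245, -0.001], [-0.245, -0.969, -0.003], [-0.0, 0.003, -1.0]]
force: [-0.6, 0.2, -0.0]
opening: 1.001
grasp_force: 0.0
```

```bash
python3 - <<'E'
from plan import *
e=loc(EN,-6,55,0); b=loc(ST,20.5,54.0,0)
plan((u(.5*e+.5*b,.2),37),(u(b,.2),86),(u(b,.2),tr(ST,90)),(u(b,.06),tr(ST,90)),(u(b,.042),tr(ST,90)))
E
```

```text
t 9.3 p [0.5651 0.041  0.2004] F [-0.6  0.2 -0. ] open 1.001 grip 0.0 q [-7.1 28.6 92.9 -0.2 58.6 97.2]
[-0.0452, -0.1447, 0.0] [0.1, 0.1, -51.2] rows>=7.2 -> [0.557 0.192 0.2  ]
[0.0845, -0.1262, 0.0] [0.0, 0.0, -49.0] rows>=6.8 -> [0.548 0.344 0.2  ]
[0.0, 0.0, 0.0] [0.0, 0.0, -17.1] rows>=2.4 -> [0.548 0.344 0.2  ]
[0.0, 0.0, 0.14] [0.0, 0.0, 0.0] rows>=3.4 -> [0.548 0.344 0.06 ]
[0.0, 0.0, 0.018] [0.0, 0.0, 0.0] rows>=0.4 -> [0.548 0.344 0.042]
```

```bash
cat > m2.py <<'E'
import sys
from fit import *
import plan
def local(names,frames,full=False):
    O=masks(names); R={}
    for k,(F,z) in names.items() if isinstance(names,dict) else []:
        pass
    return O
def refit(guess,free_z=False):
    O=masks(list(guess)); R={}
    for k,(p0,F) in guess.items():
        fr=[0,1]+([] if k in('bottle','jar') else [3])
        for vs in(('scene','top'),('scene',),('top',)):
            V=[]
            for n in vs:
                c,m=O[n]
                if k not in m: continue
                ig=np.zeros((400,640),bool)
                for j in m:
                    if j!=k: ig|=m[j]
                V.append((c,m[k].astype(float),ig&~m[k]))
            if not V: print(k,vs,'missing'); continue
            p,f=fit(V,M[k],p0,fr,ST); l=Rz(F[1]).T@(p[:3]-F[0])*1e3
            print(k,'+'.join(vs),p.round(4),'local',l.round(1),'dyaw',round(p[3]-F[1],3),'cost',round(f,3))
            R.setdefault(k,p)
    return R,O
E
python3 - <<'E'
from m2 import *
from plan import ST as S_,EN,loc,bot
g=lambda F,x,y,z:(np.r_[loc(F,x,y,z),F[1]],F)
refit(dict(bottle=g(S_,20,54,5),jar=g(S_,20,-54,5),ink_mould=g(S_,20,0,5),carton=g(EN,0,55,4)))
cap('scene','s2.png'); im=cv2.imread('pics/s2.png')[160:350,180:380]; cv2.imwrite('pics/s2c.png',cv2.resize(im,None,fx=3,fy=3))
E
```

```text
bottle scene+top [0.5498 0.3432 0.005  0.2285] local [21.9 52.8  5. ] dyaw 0.0 cost 0.832
bottle scene [0.5507 0.3421 0.005  0.2285] local [22.4 51.6  5. ] dyaw 0.0 cost 0.223
bottle top [0.5484 0.3453 0.005  0.2285] local [20.9 55.2  5. ] dyaw 0.0 cost 0.572
jar scene+top [0.5719 0.2408 0.005  0.2285] local [ 20.2 -52.    5. ] dyaw 0.0 cost 0.539
jar scene [0.5681 0.2457 0.005  0.2285] local [ 17.5 -46.3   5. ] dyaw 0.0 cost 0.239
jar top [0.5714 0.2399 0.005  0.2285] local [ 19.5 -52.6   5. ] dyaw 0.0 cost 0.212
ink_mould scene+top [0.5601 0.2916 0.005  0.2134] local [20.2  0.2  5. ] dyaw -0.015 cost 0.264
ink_mould scene [0.5597 0.292  0.005  0.2345] local [19.9  0.7  5. ] dyaw 0.006 cost 0.059
ink_mould top [0.5608 0.2903 0.005  0.1184] local [20.6 -1.2  5. ] dyaw -0.11 cost 0.18
carton scene+top [ 0.5703  0.0368  0.004  -0.1851] local [-0.1 52.4  4. ] dyaw 0.062 cost 0.099
carton scene [ 0.5703  0.0368  0.004  -0.1851] local [-0.1 52.4  4. ] dyaw 0.062 cost 0.099
carton ('top',) missing
```

View pics/s2c.png

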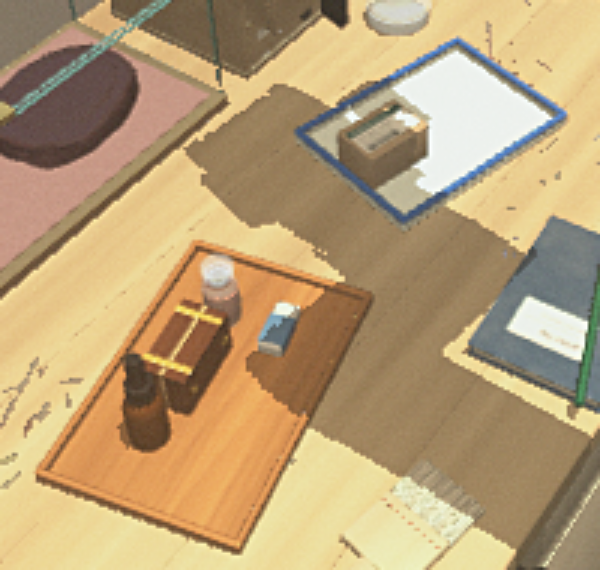

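The carton stands upright on the enamel tray at crop (383,140). The bottle (145,410), mould (180,360), jar (220,290) and eraser (280,330) haven't moved. Bottle next.

In the tool's units: -0.1447 m / 0.75 = -0.1929, -0.0452 m / 0.75 = -0.0603, -51.2 degrees / 180 = -0.2844.

Request:
play_rows --motion '[[[-0.0603, -0.1929, 0, 0, 0, -0.2844], [-0.0603, -0.1929, 0, 0, 0, -0.2844], [-0.0603, -0.1929, 0, 0, 0, -0.2844], [-0.0603, -0.1929, 0, 0, 0, -0.2844], [-0.0603, -0.1929, 0, 0, 0, -0.2844], [-0.0603, -0.1929, 0, 0, 0, -0.2844], [-0.0603, -0.1929, 0, 0, 0, -0.2844], [-0.0603, -0.1929, 0, 0, 0, -0.2844]]]'

```text
time_s: 10.52
position: [0.556, 0.1929, 0.199]
tcp_rot: [[0.796, 0.605, -0.004], [0.605, -0.796, -0.002], [-0.004, -0.0, -1.0]]
force: [1.2, 1.0, 0.0]
opening: 1.0
grasp_force: 0.0
```

In the tool's units: -0.1262 m / 0.75 = -0.1683, 0.0845 m / 0.75 = 0.1127, -49 degrees / 180 = -0.2722.

Request:
play_rows --motion '[[[0.1127, -0.1683, 0, 0, 0, -0.2722], [0.1127, -0.1683, 0, 0, 0, -0.2722], [0.1127, -0.1683, 0, 0, 0, -0.2722], [0.1127, -0.1683, 0, 0, 0, -0.2722], [0.1127, -0.1683, 0, 0, 0, -0.2722], [0.1127, -0.1683, 0, 0, 0, -0.2722], [0.1127, -0.1683, 0, 0, 0, -0.2722], [0.1127, -0.1683, 0, 0, 0, -0.2722]]]'

```text
time_s: 11.18
position: [0.5476, 0.3443, 0.1985]
tcp_rot: [[0.07, 0.998, -0.004], [0.998, -0.07, -0.002], [-0.003, -0.004, -1.0]]
force: [0.4, 0.2, 0.4]
opening: 1.0
grasp_force: 0.0
```

In the tool's units: 0.05 m / 0.75 = 0.0667, 0.03 m / 0.75 = 0.04, -17 degrees / 180 = -0.0944.

Request:
play_rows --motion '[[[0, 0, 0.04, 0, 0, -0.0944], [0, 0, 0.0667, 0, 0, -0.0944], [0, 0, 0.0667, 0, 0, -0.0944], [0, 0, 0.0667, 0, 0, -0.0944], [0, 0, 0.0667, 0, 0, -0.0944], [0, 0, 0.0667, 0, 0, -0.0944], [0, 0, 0.0667, 0, 0, -0.0944]]]'

```text
time_s: 11.77
position: [0.5484, 0.3441, 0.1498]
tcp_rot: [[-0.223, 0.975, -0.002], [0.975, 0.223, -0.001], [-0.001, -0.002, -1.0]]
force: [-0.2, -0.3, 0.3]
opening: 0.997
grasp_force: 0.0
```

```bash
python3 - <<'E'
from plan import *
b=loc(ST,20.5,54.0,0)
plan((u(b,.06),tr(ST,90)),(u(b,.042),tr(ST,90)))
E
```

```text
t 11.77 p [0.5484 0.3441 0.1498] F [-0.2 -0.3  0.3] open 0.997 grip 0.0 q [22.3 37.9 83.1 -0.  59.1  9.4]
[0.0001, 0.0, 0.0898] [-0.1, 0.1, -0.2] rows>=2.2 -> [0.548 0.344 0.06 ]
[0.0, 0.0, 0.018] [0.0, 0.0, 0.0] rows>=0.4 -> [0.548 0.344 0.042]
```

In the tool's units: 0.107 m / 0.75 = 0.1427, 0.104 m / 0.75 = 0.1387, -0.2 degrees / 180 = -0.0011.

Request:
play_rows --motion '[[[0, 0, 0.0533, 0, 0, -0.0011], [0, 0, 0.1, 0, 0, -0.0011], [0, 0, 0.1267, 0, 0, -0.0011], [0, 0, 0.1387, 0, 0, -0.0011], [0, 0, 0.1427, 0, 0, -0.0011], [0, 0, 0.1427, 0, 0, -0.0011], [0, 0, 0.1427, 0, 0, -0.0011], [0, 0, 0.1427, 0, 0, -0.0011]]]'

```text
time_s: 12.43
position: [0.5486, 0.3443, 0.0437]
tcp_rot: [[-0.228, 0.974, -0.0], [0.974, 0.228, -0.001], [-0.001, -0.0, -1.0]]
force: [-0.8, -0.2, -0.5]
opening: 0.999
grasp_force: 0.0
```

Request:
play_rows --motion '[[[0, 0, 0, 0, 0, 0], [0, 0, 0, 0, 0, 0], [0, 0, 0, 0, 0, 0], [0, 0, 0, 0, 0, 0], [0, 0, 0, 0, 0, 0], [0, 0, 0, 0, 0, 0], [0, 0, 0, 0, 0, 0], [0, 0, 0, 0, 0, 0]]]' --fingers 0.018

```text
time_s: 13.1
position: [0.5472, 0.3437, 0.0417]
tcp_rot: [[-0.228, 0.974, -0.004], [0.974, 0.228, -0.002], [-0.001, -0.004, -1.0]]
force: [-0.3, 0.0, -0.4]
opening: 0.48
grasp_force: 0.0
```

```bash
python3 - <<'E'
from plan import *
b=loc(ST,20.5,54.0,0); e=loc(EN,-25,-68,0)
s=bot.read_state(); p=np.array(s['position']);print('local',Rz(ST[1]).T@(p-ST[0])*1e3)
m=.5*b+.5*e
plan((u(b,.22),tr(ST,90)),(u(m,.22),90),(u(e,.22),tr(EN,90)),(u(e,.06),tr(EN,90)),(u(e,.0415),tr(EN,90)))
E
```

```text
local [19.37390498 53.93883997 41.70802075]
t 13.1 p [0.5472 0.3437 0.0417] F [-0.3  0.  -0.4] open 0.48 grip 0.0 q [22.3 46.5 86.1 -0.1 47.7  9.1]
[-0.0002, 0.0004, -0.1783] [-0.2, 0.1, 0.1] rows>=4.3 -> [0.548 0.344 0.22 ]
[-0.1999, -0.0627, 0.0] [0.0, 0.0, 13.1] rows>=5.0 -> [0.532 0.135 0.22 ]
[-0.2089, -0.0158, 0.0] [0.0, 0.0, 14.2] rows>=5.0 -> [ 0.517 -0.074  0.22 ]
[0.0, 0.0, 0.16] [0.0, 0.0, 0.0] rows>=3.8 -> [ 0.517 -0.074  0.06 ]
[0.0, 0.0, 0.0185] [0.0, 0.0, 0.0] rows>=0.4 -> [ 0.517 -0.074  0.042]
```

Request:
play_rows --motion '[[[0, 0, 0, 0, 0, 0], [0, 0, 0, 0, 0, 0], [0, 0, 0, 0, 0, 0], [0, 0, 0, 0, 0, 0], [0, 0, 0, 0, 0, 0], [0, 0, 0, 0, 0, 0]]]'

```text
time_s: 13.6
position: [0.5472, 0.3437, 0.0417]
tcp_rot: [[-0.228, 0.974, -0.004], [0.974, 0.228, -0.002], [-0.001, -0.004, -1.0]]
force: [0.5, -0.0, -0.2]
opening: 0.311
grasp_force: 30.0
```

```bash
python3 - <<'E'
from plan import *
s=bot.read_state(); p=np.array(s['position']);print('local',Rz(ST[1]).T@(p-ST[0])*1e3)
plan()
E
```

```text
local [19.38923667 53.91618313 41.73947082]
t 13.6 p [0.5472 0.3437 0.0417] F [ 0.5 -0.  -0.2] open 0.311 grip 30.0 q [22.3 46.5 86.1 -0.1 47.7  9.1]
```

In the tool's units: -0.178 m / 0.75 = -0.2373, -0.17 m / 0.75 = -0.2267.

Request:
play_rows --motion '[[[0, 0, -0.0267, 0, 0, 0], [0, 0, -0.08, 0, 0, 0], [0, 0, -0.1333, 0, 0, 0], [0, 0, -0.1867, 0, 0, 0], [0, 0, -0.2267, 0, 0, 0], [0, 0, -0.2373, 0, 0, 0], [0, 0, -0.2373, 0, 0, 0]]]'

```text
time_s: 14.18
position: [0.5494, 0.3449, 0.2233]
tcp_rot: [[-0.228, 0.974, 0.003], [0.974, 0.228, 0.0], [-0.0, 0.003, -1.0]]
force: [0.2, 0.9, -1.1]
opening: 0.308
grasp_force: 30.0
```

In the tool's units: -0.2 m / 0.75 = -0.2667, -0.17 m / 0.75 = -0.2267, 13.1 degrees / 180 = 0.0728.

Request:
play_rows --motion '[[[-0.04, -0.0133, 0, 0, 0, 0.0111], [-0.0867, -0.0267, 0, 0, 0, 0.0278], [-0.1333, -0.0413, 0, 0, 0, 0.0389], [-0.18, -0.056, 0, 0, 0, 0.05], [-0.2267, -0.0707, 0, 0, 0, 0.0611], [-0.2667, -0.084, 0, 0, 0, 0.0728], [-0.2667, -0.084, 0, 0, 0, 0.0728]]]'

```text
time_s: 14.77
position: [0.5298, 0.1299, 0.2177]
tcp_rot: [[0.004, 1.0, -0.01], [1.0, -0.004, -0.005], [-0.005, -0.01, -1.0]]
force: [-0.7, -0.0, -0.4]
opening: 0.312
grasp_force: 30.0
```

In the tool's units: -0.209 m / 0.75 = -0.2787, -0.195 m / 0.75 = -0.26, 14.2 degrees / 180 = 0.0789.

Request:
play_rows --motion '[[[-0.0533, -0.004, 0, 0, 0, 0.0167], [-0.1067, -0.008, 0, 0, 0, 0.0333], [-0.16, -0.012, 0, 0, 0, 0.05], [-0.2133, -0.016, 0, 0, 0, 0.0667], [-0.26, -0.02, 0.0267, 0, 0, 0.0789], [-0.2787, -0.0213, 0.0667, 0, 0, 0.0789], [-0.2787, -0.0213, 0.1067, 0, 0, 0.0789], [-0.2787, -0.0213, 0.1333, 0, 0, 0.0789]]]'

```text
time_s: 15.43
position: [0.5137, -0.0745, 0.1169]
tcp_rot: [[0.246, 0.969, -0.009], [0.969, -0.246, 0.0], [-0.002, -0.009, -1.0]]
force: [-0.0, -0.0, -0.7]
opening: 0.311
grasp_force: 30.0
```

Request:
play_rows --motion '[[[0, 0, 0, 0, 0, 0], [0, 0, 0, 0, 0, 0], [0, 0, 0, 0, 0, 0], [0, 0, 0, 0, 0, 0]]]'

```text
time_s: 15.77
position: [0.517, -0.074, 0.1218]
tcp_rot: [[0.243, 0.97, -0.002], [0.97, -0.243, -0.003], [-0.003, -0.001, -1.0]]
force: [1.0, -0.6, 0.3]
opening: 0.308
grasp_force: 30.0
```

```bash
python3 - <<'E'
from plan import *
e=loc(EN,-25,-68,0)
plan((u(e,.0412),tr(EN,90)))
E
```

```text
t 15.77 p [ 0.517  -0.074   0.1218] F [ 1.  -0.6  0.3] open 0.308 grip 30.0 q [-20.3  32.6 102.8  -0.3  44.6  -6.1]
[0.0003, -0.0002, 0.0806] [-0.0, 0.2, 0.1] rows>=1.9 -> [ 0.517 -0.074  0.041]
```

In the tool's units: 0.081 m / 0.75 = 0.108, 0.078 m / 0.75 = 0.104.

Request:
play_rows --motion '[[[0, 0, 0.0467, 0, 0, 0], [0, 0, 0.08, 0, 0, 0], [0, 0, 0.096, 0, 0, 0], [0, 0, 0.104, 0, 0, 0], [0, 0, 0.108, 0, 0, 0], [0, 0, 0.108, 0, 0, 0], [0, 0, 0.108, 0, 0, 0], [0, 0, 0.108, 0, 0, 0]]]'

```text
time_s: 16.43
position: [0.5169, -0.0746, 0.041]
tcp_rot: [[0.244, 0.97, -0.001], [0.97, -0.244, -0.003], [-0.003, 0.0, -1.0]]
force: [0.2, -0.7, 0.2]
opening: 0.311
grasp_force: 30.0
```

Request:
play_rows --motion '[[[0, 0, 0, 0, 0, 0], [0, 0, 0, 0, 0, 0], [0, 0, 0, 0, 0, 0]]]'

```text
time_s: 16.68
position: [0.5165, -0.0746, 0.0406]
tcp_rot: [[0.244, 0.97, -0.002], [0.97, -0.244, -0.003], [-0.003, -0.001, -1.0]]
force: [0.5, 0.3, 5.9]
opening: 0.31
grasp_force: 30.0
```

Request:
play_rows --motion '[[[0, 0, 0, 0, 0, 0], [0, 0, 0, 0, 0, 0], [0, 0, 0, 0, 0, 0], [0, 0, 0, 0, 0, 0], [0, 0, 0, 0, 0, 0]]]' --fingers 0.06

```text
time_s: 17.1
position: [0.5156, -0.0743, 0.0396]
tcp_rot: [[0.244, 0.97, -0.004], [0.97, -0.244, -0.002], [-0.003, -0.004, -1.0]]
force: [-0.5, -0.5, -0.7]
opening: 0.601
grasp_force: 0.0
```

In the tool's units: -0.16 m / 0.75 = -0.2133, -0.14 m / 0.75 = -0.1867.

Request:
play_rows --motion '[[[0, 0, -0.0267, 0, 0, 0], [0, 0, -0.08, 0, 0, 0], [0, 0, -0.1333, 0, 0, 0], [0, 0, -0.1867, 0, 0, 0], [0, 0, -0.2133, 0, 0, 0], [0, 0, -0.2133, 0, 0, 0], [0, 0, -0.2133, 0, 0, 0], [0, 0, -0.2133, 0, 0, 0]]]'

```text
time_s: 17.77
position: [0.5154, -0.0737, 0.1989]
tcp_rot: [[0.244, 0.97, -0.006], [0.97, -0.244, -0.002], [-0.003, -0.005, -1.0]]
force: [-0.0, 0.8, -0.5]
opening: 0.689
grasp_force: 0.0
```

```bash
python3 - <<'E'
from plan import *
e=loc(EN,-25,-68,0);j=loc(ST,20,-53,0)
m=.5*j+.5*e
plan((u(m,.2),90),(u(j,.16),tr(ST,90)),(u(j,.043),tr(ST,90)))
E
```

```text
t 17.77 p [ 0.5154 -0.0737  0.1989] F [-0.   0.8 -0.5] open 0.689 grip 0.0 q [-20.3  25.6  99.2  -0.2  55.5  -6.1]
[0.159, -0.0101, -0.0015] [-0.3, 0.1, -14.1] rows>=3.8 -> [0.544 0.083 0.2  ]
[0.1568, 0.0276, 0.04] [0.0, 0.0, -13.1] rows>=3.9 -> [0.572 0.24  0.16 ]
[0.0, 0.0, 0.117] [0.0, 0.0, 0.0] rows>=2.8 -> [0.572 0.24  0.043]
```

In the tool's units: 0.159 m / 0.75 = 0.212, 0.04 m / 0.75 = 0.0533, -14.1 degrees / 180 = -0.0783.

Request:
play_rows --motion '[[[0.0533, -0.004, 0, 0, 0, -0.0222], [0.1067, -0.0067, 0, 0, 0, -0.0444], [0.16, -0.0107, 0, 0, 0, -0.0667], [0.212, -0.0133, 0, 0, 0, -0.0783], [0.212, -0.0133, 0, 0, 0, -0.0783]]]'

```text
time_s: 18.18
position: [0.5447, 0.0887, 0.197]
tcp_rot: [[-0.006, 1.0, -0.007], [1.0, 0.006, 0.001], [0.001, -0.007, -1.0]]
force: [0.8, -0.4, 0.4]
opening: 0.687
grasp_force: 0.0
```

In the tool's units: 0.157 m / 0.75 = 0.2093, 0.007 m / 0.75 = 0.0093, -13.1 degrees / 180 = -0.0728.

Request:
play_rows --motion '[[[0.0533, 0.0093, 0.0133, 0, 0, -0.0222], [0.1067, 0.0187, 0.0267, 0, 0, -0.0444], [0.16, 0.028, 0.04, 0, 0, -0.0667], [0.2093, 0.0368, 0.0533, 0, 0, -0.0728], [0.2093, 0.0368, 0.0533, 0, 0, -0.0728], [0.2093, 0.0368, 0.0533, 0, 0, -0.0728], [0.2093, 0.0368, 0.0533, 0, 0, -0.0728], [0.2093, 0.0368, 0.0533, 0, 0, -0.0728]]]'

```text
time_s: 18.85
position: [0.5723, 0.238, 0.158]
tcp_rot: [[-0.225, 0.974, -0.006], [0.974, 0.225, -0.003], [-0.002, -0.006, -1.0]]
force: [0.0, 0.4, 0.8]
opening: 0.691
grasp_force: 0.0
```

```bash
python3 - <<'E'
from plan import *
j=loc(ST,20,-53,0)
plan((u(j,.043),tr(ST,90)))
E
```

```text
t 18.85 p [0.5723 0.238  0.158 ] F [0.  0.4 0.8] open 0.691 grip 0.0 q [12.3 35.6 86.8 -0.1 58.  -0.6]
[0.002, 0.0008, 0.115] [-0.4, 0.1, -0.1] rows>=2.8 -> [0.572 0.24  0.043]
```

In the tool's units: 0.115 m / 0.75 = 0.1533, 0.002 m / 0.75 = 0.0027, -0.4 degrees / 180 = -0.0022.

Request:
play_rows --motion '[[[0.0027, 0.0013, 0.0533, -0.0022, 0, 0], [0.0027, 0.0013, 0.1067, -0.0022, 0, 0], [0.0027, 0.0013, 0.1333, -0.0022, 0, 0], [0.0027, 0.0013, 0.1467, -0.0022, 0, 0], [0.0027, 0.0013, 0.1533, -0.0022, 0, 0], [0.0027, 0.0013, 0.1533, -0.0022, 0, 0], [0.0027, 0.0013, 0.1533, -0.0022, 0, 0], [0.0027, 0.0013, 0.1533, -0.0022, 0, 0]]]'

```text
time_s: 19.52
position: [0.5745, 0.2414, 0.0458]
tcp_rot: [[-0.226, 0.974, 0.007], [0.974, 0.226, 0.0], [-0.001, 0.007, -1.0]]
force: [0.3, -0.4, -0.1]
opening: 0.689
grasp_force: 0.0
```

Request:
play_rows --motion '[[[0, 0, 0, 0, 0, 0], [0, 0, 0, 0, 0, 0], [0, 0, 0, 0, 0, 0], [0, 0, 0, 0, 0, 0], [0, 0, 0, 0, 0, 0], [0, 0, 0, 0, 0, 0], [0, 0, 0, 0, 0, 0], [0, 0, 0, 0, 0, 0]]]' --fingers 0.018

```text
time_s: 20.18
position: [0.5729, 0.2415, 0.0439]
tcp_rot: [[-0.227, 0.974, 0.003], [0.974, 0.227, -0.001], [-0.001, 0.003, -1.0]]
force: [0.0, 0.2, 0.9]
opening: 0.289
grasp_force: 30.0
```

Request:
play_rows --motion '[[[0, 0, 0, 0, 0, 0], [0, 0, 0, 0, 0, 0], [0, 0, 0, 0, 0, 0]]]'

```text
time_s: 20.43
position: [0.5729, 0.2414, 0.0439]
tcp_rot: [[-0.227, 0.974, 0.003], [0.974, 0.227, -0.001], [-0.001, 0.003, -1.0]]
force: [0.5, -0.7, 0.6]
opening: 0.295
grasp_force: 30.0
```

```bash
python3 - <<'E'
from plan import *
s=bot.read_state(); p=np.array(s['position']);print('local',Rz(ST[1]).T@(p-ST[0])*1e3)
j=loc(ST,20,-53,0); e=loc(EN,-5,-22,0); m=(j+e)/2
plan((u(j,.2),tr(ST,90)),(u(m,.2),90),(u(e,.12),tr(EN,90)))
E
```

```text
local [ 21.30526424 -51.53425375  43.89063044]
t 20.43 p [0.5729 0.2414 0.0439] F [ 0.5 -0.7  0.6] open 0.295 grip 30.0 q [12.6 44.9 90.2 -0.1 44.7 -0.4]
[-0.0017, -0.0009, -0.1561] [0.2, 0.1, 0.0] rows>=3.7 -> [0.572 0.24  0.2  ]
[-0.1306, -0.043, 0.0] [0.0, 0.0, 13.1] rows>=3.3 -> [0.56  0.103 0.2  ]
[-0.1369, -0.0123, 0.08] [0.0, 0.0, 14.2] rows>=3.8 -> [ 0.547 -0.034  0.12 ]
```

In the tool's units: -0.156 m / 0.75 = -0.208, -0.14 m / 0.75 = -0.1867.

Request:
play_rows --motion '[[[0, 0, -0.0267, 0, 0, 0], [0, 0, -0.08, 0, 0, 0], [0, 0, -0.1333, 0, 0, 0], [0, 0, -0.1867, 0, 0, 0], [0, 0, -0.208, 0, 0, 0], [0, 0, -0.208, 0, 0, 0], [0, 0, -0.208, 0, 0, 0]]]'

```text
time_s: 21.02
position: [0.573, 0.2416, 0.201]
tcp_rot: [[-0.227, 0.974, 0.006], [0.974, 0.227, -0.0], [-0.001, 0.006, -1.0]]
force: [-0.2, 0.2, -2.1]
opening: 0.295
grasp_force: 30.0
```

In the tool's units: -0.132 m / 0.75 = -0.176, -0.115 m / 0.75 = -0.1533, 13.1 degrees / 180 = 0.0728.

Request:
play_rows --motion '[[[-0.0533, -0.0173, 0, 0, 0, 0.0222], [-0.1067, -0.0347, 0, 0, 0, 0.0444], [-0.1533, -0.0507, 0, 0, 0, 0.0667], [-0.176, -0.0587, 0, 0, 0, 0.0728], [-0.176, -0.0587, 0, 0, 0, 0.0728], [-0.176, -0.0587, 0, 0, 0, 0.0728]]]'

```text
time_s: 21.52
position: [0.5584, 0.1021, 0.1979]
tcp_rot: [[0.002, 1.0, -0.001], [1.0, -0.002, -0.0], [-0.0, -0.001, -1.0]]
force: [-0.3, 0.7, -1.1]
opening: 0.297
grasp_force: 30.0
```

In the tool's units: -0.145 m / 0.75 = -0.1933, -0.14 m / 0.75 = -0.1867, 14.2 degrees / 180 = 0.0789.

Request:
play_rows --motion '[[[-0.0533, -0.004, 0, 0, 0, 0.0222], [-0.1067, -0.008, 0.0133, 0, 0, 0.0444], [-0.16, -0.012, 0.04, 0, 0, 0.0667], [-0.1867, -0.016, 0.0667, 0, 0, 0.0789], [-0.1933, -0.016, 0.0933, 0, 0, 0.0789], [-0.1933, -0.016, 0.1067, 0, 0, 0.0789], [-0.1933, -0.016, 0.1067, 0, 0, 0.0789], [-0.1933, -0.016, 0.1067, 0, 0, 0.0789]]]'

```text
time_s: 22.18
position: [0.5475, -0.0404, 0.1192]
tcp_rot: [[0.244, 0.97, 0.001], [0.97, -0.244, 0.0], [0.001, 0.001, -1.0]]
force: [0.7, 0.3, -0.6]
opening: 0.293
grasp_force: 30.0
```

Request:
play_rows --motion '[[[0, 0, 0, 0, 0, 0], [0, 0, 0, 0, 0, 0]]]'

```text
time_s: 22.35
position: [0.5488, -0.041, 0.121]
tcp_rot: [[0.243, 0.97, 0.005], [0.97, -0.243, -0.001], [0.0, 0.006, -1.0]]
force: [-0.0, -0.3, 0.3]
opening: 0.294
grasp_force: 30.0
```

```bash
python3 - <<'E'
from plan import *
e=loc(EN,-2,-30,0)
plan((u(e,.0432),tr(EN,90)))
E
```

```text
t 22.35 p [ 0.5488 -0.041   0.121 ] F [-0.  -0.3  0.3] open 0.294 grip 30.0 q [-15.9  34.1  99.1   0.   46.5  -1.9]
[-0.0017, -0.0005, 0.0778] [0.3, -0.0, 0.1] rows>=1.9 -> [ 0.548 -0.043  0.043]
```

In the tool's units: 0.078 m / 0.75 = 0.104, -0.0017 m / 0.75 = -0.0023, 0.3 degrees / 180 = 0.0017.

Request:
play_rows --motion '[[[-0.0023, 0, 0.0467, 0.0017, 0, 0], [-0.0023, 0, 0.08, 0.0017, 0, 0], [-0.0023, 0, 0.0933, 0.0017, 0, 0], [-0.0023, 0, 0.1, 0.0017, 0, 0], [-0.0023, 0, 0.104, 0.0017, 0, 0], [-0.0023, 0, 0.104, 0.0017, 0, 0], [-0.0023, 0, 0.104, 0.0017, 0, 0], [-0.0023, 0, 0.104, 0.0017, 0, 0]]]'

```text
time_s: 23.02
position: [0.5487, -0.0439, 0.0432]
tcp_rot: [[0.245, 0.969, 0.001], [0.969, -0.245, -0.0], [0.0, 0.001, -1.0]]
force: [0.3, -0.5, -0.3]
opening: 0.298
grasp_force: 30.0
```

Request:
play_rows --motion '[[[0, 0, 0, 0, 0, 0], [0, 0, 0, 0, 0, 0], [0, 0, 0, 0, 0, 0]]]'

```text
time_s: 23.27
position: [0.5485, -0.044, 0.0428]
tcp_rot: [[0.245, 0.969, 0.0], [0.969, -0.245, 0.0], [0.0, 0.0, -1.0]]
force: [-0.0, 0.6, 4.1]
opening: 0.289
grasp_force: 30.0
```

Request:
play_rows --motion '[[[0, 0, 0, 0, 0, 0], [0, 0, 0, 0, 0, 0], [0, 0, 0, 0, 0, 0], [0, 0, 0, 0, 0, 0], [0, 0, 0, 0, 0, 0]]]' --fingers 0.06

```text
time_s: 23.68
position: [0.5474, -0.0437, 0.0417]
tcp_rot: [[0.245, 0.969, -0.003], [0.969, -0.245, 0.001], [0.0, -0.003, -1.0]]
force: [0.2, 0.4, 0.2]
opening: 0.583
grasp_force: 0.0
```

In the tool's units: -0.157 m / 0.75 = -0.2093, -0.14 m / 0.75 = -0.1867.

Request:
play_rows --motion '[[[0, 0, -0.0267, 0, 0, 0], [0, 0, -0.08, 0, 0, 0], [0, 0, -0.1333, 0, 0, 0], [0, 0, -0.1867, 0, 0, 0], [0, 0, -0.2093, 0, 0, 0], [0, 0, -0.2093, 0, 0, 0], [0, 0, -0.2093, 0, 0, 0], [0, 0, -0.2093, 0, 0, 0]]]'

```text
time_s: 24.35
position: [0.5468, -0.0435, 0.1979]
tcp_rot: [[0.245, 0.969, -0.004], [0.969, -0.245, 0.001], [0.0, -0.005, -1.0]]
force: [-0.8, -0.2, -0.3]
opening: 0.688
grasp_force: 0.0
```

```bash
python3 - <<'E'
from plan import *
e=loc(EN,-2,-30,0);j=loc(ST,20.3,0.2,0)
m=.5*j+.5*e
plan((u(m,.2),40),(u(j,.15),tr(ST)),(u(j,.032),tr(ST)))
from m2 import *
from plan import ST as S_
g=lambda F,x,y,z:(np.r_[loc(F,x,y,z),F[1]],F)
refit(dict(bottle=g(EN,-25,-68,4),jar=g(EN,-2,-30,4),ink_mould=g(S_,20,0,5),carton=g(EN,0,55,4),eraser=g(S_,-24,-54,5)))
cap('scene','s3.png'); im=cv2.imread('pics/s3.png')[160:350,180:380]; cv2.imwrite('pics/s3c.png',cv2.resize(im,None,fx=3,fy=3))
E
```

```text
t 24.35 p [ 0.5468 -0.0435  0.1979] F [-0.8 -0.2 -0.3] open 0.688 grip 0.0 q [-16.2  27.6  95.4   0.   57.3  -2. ]
[0.1647, -0.0341, -0.0019] [-0.3, 0.1, 35.8] rows>=5.0 -> [0.554 0.124 0.2  ]
[0.112, -0.1242, 0.05] [0.0, 0.0, 26.9] rows>=4.2 -> [0.56  0.292 0.15 ]
[0.0, 0.0, 0.118] [0.0, 0.0, 0.0] rows>=2.8 -> [0.56  0.292 0.032]
bottle scene+top [ 0.5177 -0.0762  0.004  -0.247 ] local [-23.5 -70.    4. ] dyaw 0.0 cost 0.284
bottle scene [ 0.5177 -0.0762  0.004  -0.247 ] local [-23.5 -70.    4. ] dyaw 0.0 cost 0.284
bottle ('top',) missing
jar scene+top [ 0.5481 -0.0442  0.004  -0.247 ] local [ -1.8 -31.6   4. ] dyaw 0.0 cost 0.117
jar scene [ 0.5481 -0.0442  0.004  -0.247 ] local [ -1.8 -31.6   4. ] dyaw 0.0 cost 0.117
jar ('top',) missing
ink_mould scene+top [0.5594 0.2919 0.005  0.2201] local [19.6  0.6  5. ] dyaw -0.008 cost 0.166
ink_mould scene [0.5594 0.2919 0.005  0.2179] local [19.6  0.6  5. ] dyaw -0.011 cost 0.092
ink_mould top [0.5594 0.2919 0.005  0.2198] local [19.6  0.7  5. ] dyaw -0.009 cost 0.074
carton scene+top [ 0.5699  0.037   0.004  -0.2138] local [-0.5 52.4  4. ] dyaw 0.033 cost 8.586
carton scene [ 0.5706  0.037   0.004  -0.2066] local [ 0.2 52.6  4. ] dyaw 0.04 cost 0.046
carton top [0.5684 0.0114 0.004  0.2547] local [ 4.2 27.3  4. ] dyaw 0.502 cost 8.389
eraser scene+top [0.5288 0.2284 0.005  0.3379] local [-24.6 -54.2   5. ] dyaw 0.109 cost 0.669
eraser scene [0.5292 0.2283 0.005  0.3948] local [-24.3 -54.4   5. ] dyaw 0.166 cost 0.228
eraser top [0.5282 0.2284 0.005  0.1772] local [-25.2 -54.1   5. ] dyaw -0.051 cost 0.43
```

View pics/s3c.png

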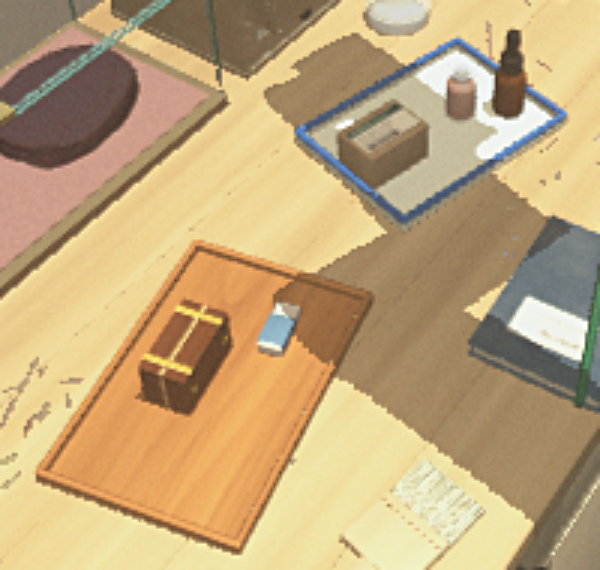

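All three items stand upright on the enamel tray and the mould is clear at crop (185,355). Moving to the mould.

In the tool's units: 0.165 m / 0.75 = 0.22, 0.14 m / 0.75 = 0.1867, 35.8 degrees / 180 = 0.1989.

Request:
play_rows --motion '[[[0.0467, -0.0093, 0, -0.0017, 0, 0.0389], [0.0933, -0.0187, 0, -0.0017, 0, 0.0778], [0.14, -0.028, 0, -0.0017, 0, 0.1167], [0.1867, -0.0387, 0, -0.0017, 0, 0.1556], [0.22, -0.0453, 0, -0.0017, 0, 0.1989], [0.22, -0.0453, 0, -0.0017, 0, 0.1989]]]' --fingers 0.087

```text
time_s: 25.5
position: [0.5552, 0.1294, 0.1993]
tcp_rot: [[0.766, 0.643, 0.003], [0.643, -0.766, 0.0], [0.003, 0.002, -1.0]]
force: [-0.1, -1.0, 0.9]
opening: 0.983
grasp_force: 0.0
```

In the tool's units: -0.124 m / 0.75 = -0.1653, -0.115 m / 0.75 = -0.1533, 26.9 degrees / 180 = 0.1494.

Request:
play_rows --motion '[[[0.0347, -0.04, 0.0133, 0, 0, 0.0389], [0.0733, -0.08, 0.0267, 0, 0, 0.0778], [0.1067, -0.12, 0.04, 0, 0, 0.1167], [0.1333, -0.1533, 0.0533, 0, 0, 0.1494], [0.148, -0.1653, 0.0667, 0, 0, 0.1494], [0.148, -0.1653, 0.0667, 0, 0, 0.1494], [0.148, -0.1653, 0.0667, 0, 0, 0.1494], [0.148, -0.1653, 0.0667, 0, 0, 0.1494]]]'

```text
time_s: 26.17
position: [0.5611, 0.2896, 0.1489]
tcp_rot: [[0.974, 0.227, 0.002], [0.227, -0.974, -0.003], [0.002, 0.003, -1.0]]
force: [1.0, 0.5, -0.3]
opening: 0.999
grasp_force: 0.0
```

Request:
play_rows --motion '[[[0, 0, 0, 0, 0, 0], [0, 0, 0, 0, 0, 0], [0, 0, 0, 0, 0, 0]]]'

```text
time_s: 26.42
position: [0.5615, 0.2894, 0.1495]
tcp_rot: [[0.974, 0.225, 0.003], [0.225, -0.974, -0.002], [0.003, 0.003, -1.0]]
force: [-0.4, 0.7, -0.9]
opening: 1.004
grasp_force: 0.0
```

```bash
python3 - <<'E'
from plan import *
plan(([.5595,.2918,.032],12.8))
E
```

```text
t 26.42 p [0.5615 0.2894 0.1495] F [-0.4  0.7 -0.9] open 1.004 grip 0.0 q [17.2 36.8 85.7 -0.2 57.3 94.3]
[-0.0018, -0.0031, 0.1175] [0.2, -0.2, 0.2] rows>=2.8 -> [0.56  0.292 0.032]
```

In the tool's units: 0.117 m / 0.75 = 0.156, -0.003 m / 0.75 = -0.004, -0.2 degrees / 180 = -0.0011.

Request:
play_rows --motion '[[[-0.0027, -0.004, 0.0533, 0.0011, -0.0011, 0.0011], [-0.0027, -0.004, 0.1067, 0.0011, -0.0011, 0.0011], [-0.0027, -0.004, 0.1333, 0.0011, -0.0011, 0.0011], [-0.0027, -0.004, 0.1493, 0.0011, -0.0011, 0.0011], [-0.0027, -0.004, 0.156, 0.0011, -0.0011, 0.0011], [-0.0027, -0.004, 0.156, 0.0011, -0.0011, 0.0011], [-0.0027, -0.004, 0.156, 0.0011, -0.0011, 0.0011], [-0.0027, -0.004, 0.156, 0.0011, -0.0011, 0.0011]]]'

```text
time_s: 27.08
position: [0.5601, 0.2933, 0.0336]
tcp_rot: [[0.975, 0.223, 0.002], [0.223, -0.975, 0.002], [0.002, -0.001, -1.0]]
force: [0.3, 0.4, 0.1]
opening: 0.999
grasp_force: 0.0
```

Request:
play_rows --motion '[[[0, 0, 0, 0, 0, 0], [0, 0, 0, 0, 0, 0], [0, 0, 0, 0, 0, 0], [0, 0, 0, 0, 0, 0], [0, 0, 0, 0, 0, 0], [0, 0, 0, 0, 0, 0], [0, 0, 0, 0, 0, 0]]]' --fingers 0.05

```text
time_s: 27.67
position: [0.5588, 0.2928, 0.0322]
tcp_rot: [[0.975, 0.223, -0.001], [0.223, -0.975, 0.0], [-0.001, -0.001, -1.0]]
force: [-0.9, -0.9, 4.2]
opening: 0.727
grasp_force: 30.0
```

```bash
python3 - <<'E'
from plan import *
s=bot.read_state(); p=np.array(s['position']);print('local',Rz(ST[1]).T@(p-ST[0])*1e3)
v=loc(VI,12,0,0); 
plan((u(p,.19),tr(ST)),([.56,.05,.19],tr(ST)),([.545,-.13,.19],tr(VI)),(u(v,.19),tr(VI)))
E
```

```text
local [19.22723534  1.7389285  32.18138067]
t 27.67 p [0.5588 0.2928 0.0322] F [-0.9 -0.9  4.2] open 0.727 grip 30.0 q [17.5 46.5 88.7  0.1 44.8 94.6]
[-0.0002, -0.0001, -0.1578] [-0.0, 0.1, -0.2] rows>=3.8 -> [0.559 0.293 0.19 ]
[-0.0539, 0.2368, 0.0] [0.0, 0.0, 0.0] rows>=5.8 -> [0.56 0.05 0.19]
[-0.0554, 0.1719, 0.0] [0.0, 0.0, 1.5] rows>=4.3 -> [ 0.545 -0.13   0.19 ]
[-0.0309, 0.165, 0.0] [0.0, 0.0, 0.0] rows>=4.0 -> [ 0.548 -0.298  0.19 ]
```

In the tool's units: -0.158 m / 0.75 = -0.2107, -0.14 m / 0.75 = -0.1867.

Request:
play_rows --motion '[[[0, 0, -0.0267, 0, 0, 0], [0, 0, -0.08, 0, 0, 0], [0, 0, -0.1333, 0, 0, 0], [0, 0, -0.1867, 0, 0, 0], [0, 0, -0.2107, 0, 0, 0], [0, 0, -0.2107, 0, 0, 0], [0, 0, -0.2107, 0, 0, 0]]]'

```text
time_s: 28.25
position: [0.5586, 0.2929, 0.1898]
tcp_rot: [[0.975, 0.223, -0.001], [0.223, -0.975, 0.001], [-0.001, -0.001, -1.0]]
force: [-1.0, 0.5, -3.7]
opening: 0.735
grasp_force: 30.0
```

In the tool's units: 0.237 m / 0.75 = 0.316, 0.198 m / 0.75 = 0.264.

Request:
play_rows --motion '[[[-0.012, 0.0507, 0, 0, 0, 0], [-0.024, 0.104, 0, 0, 0, 0], [-0.036, 0.1573, 0, 0, 0, 0], [-0.048, 0.2107, 0, 0, 0, 0], [-0.06, 0.264, 0, 0, 0, 0], [-0.072, 0.316, 0, 0, 0, 0]]]'

```text
time_s: 28.75
position: [0.5564, 0.0482, 0.1861]
tcp_rot: [[0.975, 0.223, -0.009], [0.223, -0.975, 0.001], [-0.008, -0.003, -1.0]]
force: [0.2, 0.6, -2.7]
opening: 0.728
grasp_force: 30.0
```

In the tool's units: 0.172 m / 0.75 = 0.2293, 0.15 m / 0.75 = 0.2, -1.3 degrees / 180 = -0.0072.

Request:
play_rows --motion '[[[-0.016, 0.0507, 0, 0, 0, 0], [-0.0333, 0.1027, 0, 0, 0, 0], [-0.0493, 0.1533, 0, 0, 0, 0], [-0.0667, 0.2, 0, 0, 0, 0], [-0.0739, 0.2293, 0, 0, 0, -0.0072], [-0.0739, 0.2293, 0, 0, 0, -0.0072]]]'

```text
time_s: 29.25
position: [0.542, -0.1349, 0.1863]
tcp_rot: [[0.971, 0.24, -0.006], [0.241, -0.971, 0.0], [-0.006, -0.002, -1.0]]
force: [1.0, -0.8, -2.4]
opening: 0.732
grasp_force: 30.0
```

Request:
play_rows --motion '[[[-0.0093, 0.0507, 0, 0, 0, 0], [-0.0187, 0.1027, 0, 0, 0, 0], [-0.028, 0.1533, 0, 0, 0, 0], [-0.0373, 0.2, 0, 0, 0, 0], [-0.0413, 0.22, 0, 0, 0, 0], [-0.0413, 0.22, 0, 0, 0, 0], [-0.0413, 0.22, 0, 0, 0, 0], [-0.0413, 0.22, 0, 0, 0, 0]]]'

```text
time_s: 29.92
position: [0.5526, -0.2954, 0.1872]
tcp_rot: [[0.969, 0.246, -0.006], [0.246, -0.969, 0.005], [-0.005, -0.006, -1.0]]
force: [0.4, -0.3, -2.5]
opening: 0.735
grasp_force: 30.0
```

Request:
play_rows --motion '[[[0, 0, 0, 0, 0, 0], [0, 0, 0, 0, 0, 0], [0, 0, 0, 0, 0, 0]]]'

```text
time_s: 30.17
position: [0.554, -0.2964, 0.1894]
tcp_rot: [[0.969, 0.247, -0.002], [0.247, -0.969, 0.001], [-0.002, -0.002, -1.0]]
force: [-0.6, -0.4, -2.8]
opening: 0.735
grasp_force: 30.0
```

```bash
python3 - <<'E'
from plan import *
from h import *
v=loc(VI,12,0,0); 
plan((u(v,.12),tr(VI)),(u(v,.07),tr(VI)))
cap('scene','v4.png')
im=cv2.imread('pics/v4.png')[80:180,320:440]; cv2.imwrite('pics/v4c.png',cv2.resize(im,None,fx=5,fy=5,interpolation=cv2.INTER_CUBIC))
E
```

```text
t 30.17 p [ 0.554  -0.2964  0.1894] F [-0.6 -0.4 -2.8] open 0.735 grip 30.0 q [-38.3  33.8  84.3  -0.   62.1  37.4]
[-0.006, 0.0001, 0.0694] [-0.1, 0.1, 2.7] rows>=1.7 -> [ 0.548 -0.298  0.12 ]
[0.0, 0.0, 0.05] [0.0, 0.0, 0.0] rows>=1.2 -> [ 0.548 -0.298  0.07 ]
```

View pics/v4c.png

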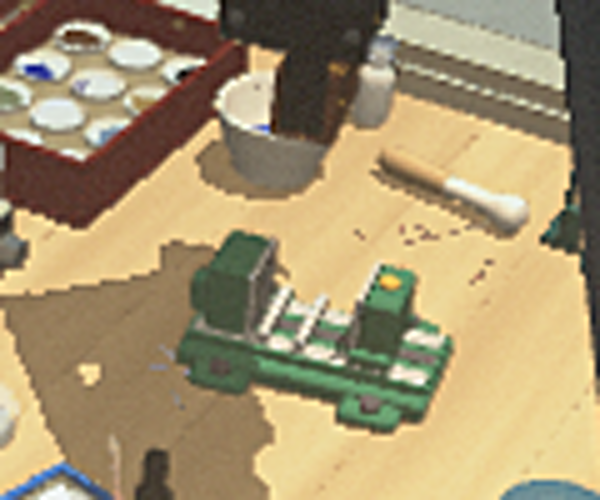

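In the tool's units: 0.069 m / 0.75 = 0.092, 0.06 m / 0.75 = 0.08, 2.7 degrees / 180 = 0.015.

Request:
play_rows --motion '[[[-0.008, 0, 0.04, 0, 0, 0.015], [-0.008, 0, 0.08, 0, 0, 0.015], [-0.008, 0, 0.092, 0, 0, 0.015], [-0.008, 0, 0.092, 0, 0, 0.015], [-0.008, 0, 0.092, 0, 0, 0.015], [-0.008, 0, 0.092, 0, 0, 0.015], [-0.008, 0, 0.092, 0, 0, 0.015]]]'

```text
time_s: 30.8
position: [0.5493, -0.3002, 0.1224]
tcp_rot: [[0.98, 0.199, 0.001], [0.199, -0.98, -0.002], [0.001, 0.002, -1.0]]
force: [0.4, 0.7, -2.1]
opening: 0.735
grasp_force: 30.0
```

```bash
python3 - <<'E'
import pickle
from fit import *
import plan
O=pickle.load(open('O.pkl','rb'))
ims=[]
for n,(x,y,w,h) in dict(scene=(352,118,50,40),top=(400,170,50,50)).items():
    c=O[n][0]; s=8
    for dy in(0,.003):
        f=cv2.resize(c['frame'][y:y+h,x:x+w],None,fx=s,fy=s,interpolation=cv2.INTER_NEAREST)
        p=plan.VI[0]+[0,dy-.0015,0]
        L=lambda P,col:cv2.polylines(f,[np.round(((proj(c,np.array(P,float)/1e3@Rz(plan.VI[1]).T+p)-[x,y])+.5)*s-.5).astype(int).reshape(-1,1,2)],True,col,1)
        L([[35,-22,64],[35,22,64],[35,22,20],[35,-22,20]],(255,0,0))
        for X in(5,27): L([[X-3,-26,30],[X+3,-26,30],[X+3,26,30],[X-3,26,30]],(0,0,255))
        L([[-49,-22,64],[-49,22,64],[-23,22,64],[-23,-22,64]],(255,255,0))
        ims.append(cv2.resize(f,(400,300)) if n=='scene' and 0 else f[:300,:400] if n=='scene' else f[50:350,:400])
cv2.imwrite('pics/v5.png',np.vstack([np.hstack(ims[:2]),np.hstack(ims[2:])])[:,:,::-1])
plan.plan()
E
```

```text
t 30.8 p [ 0.5493 -0.3002  0.1224] F [ 0.4  0.7 -2.1] open 0.735 grip 30.0 q [-38.9  38.5  87.6  -0.   53.7  39.7]
```

View pics/v5.png

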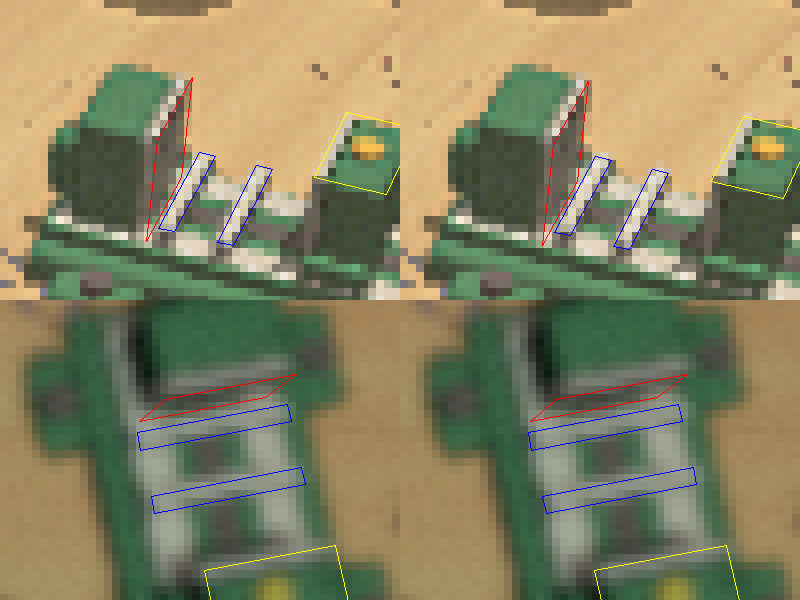

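Scene supports y ≈ -0.3018 and top a little either side of it, so I'll take vise y = -0.301. Lowering the mould in.

Request:
play_rows --motion '[[[0, 0, 0, 0, 0, 0], [0, 0, 0, 0, 0, 0], [0, 0, 0, 0, 0, 0]]]'

```text
time_s: 31.05
position: [0.5483, -0.2995, 0.1213]
tcp_rot: [[0.98, 0.199, -0.001], [0.199, -0.98, -0.0], [-0.001, 0.0, -1.0]]
force: [0.1, 0.0, -2.7]
opening: 0.733
grasp_force: 30.0
```

```bash
sed -i 's/-.3003,0/-.3010,0/' plan.py; python3 - <<'E'
from plan import *
v=loc(VI,12,0,0); 
plan((u(v,.09),tr(VI)),(u(v,.058),tr(VI)))
E
```

```text
t 31.05 p [ 0.5483 -0.2995  0.1213] F [ 0.1  0.  -2.7] open 0.733 grip 30.0 q [-38.9  38.6  87.7  -0.   53.7  39.7]
[-0.0, -0.001, 0.0313] [0.0, 0.0, -0.1] rows>=0.8 -> [ 0.548 -0.299  0.09 ]
[0.0, 0.0, 0.032] [0.0, 0.0, 0.0] rows>=0.8 -> [ 0.548 -0.299  0.058]
```

In the tool's units: 0.057 m / 0.75 = 0.076, -0.001 m / 0.75 = -0.0013.

Request:
play_rows --motion '[[[0, -0.0013, 0.0267, 0, 0, 0], [0, -0.0013, 0.0467, 0, 0, 0], [0, -0.0013, 0.06, 0, 0, 0], [0, -0.0013, 0.0693, 0, 0, 0], [0, -0.0013, 0.076, 0, 0, 0], [0, -0.0013, 0.076, 0, 0, 0], [0, -0.0013, 0.076, 0, 0, 0], [0, -0.0013, 0.076, 0, 0, 0]]]'

```text
time_s: 31.72
position: [0.5482, -0.2987, 0.0641]
tcp_rot: [[0.98, 0.199, -0.001], [0.199, -0.98, -0.0], [-0.001, 0.0, -1.0]]
force: [-0.6, -0.5, -2.9]
opening: 0.735
grasp_force: 30.0
```

In the tool's units: 0.007 m / 0.75 = 0.0093, 0.006 m / 0.75 = 0.008.

Request:
play_rows --motion '[[[0, 0, 0.004, 0, 0, 0], [0, 0, 0.008, 0, 0, 0], [0, 0, 0.0093, 0, 0, 0], [0, 0, 0.0093, 0, 0, 0], [0, 0, 0.0093, 0, 0, 0]]]'

```text
time_s: 32.13
position: [0.5479, -0.2985, 0.0572]
tcp_rot: [[0.98, 0.199, -0.001], [0.199, -0.98, -0.0], [-0.001, -0.0, -1.0]]
force: [-0.7, 0.3, 3.5]
opening: 0.733
grasp_force: 30.0
```

```bash
python3 - <<'E'
from plan import *
v=loc(VI,12,0,0); 
plan((u(v,.057),tr(VI)))
E
```

```text
t 32.13 p [ 0.5479 -0.2985  0.0572] F [-0.7  0.3  3.5] open 0.733 grip 30.0 q [-38.8  43.9  89.5  -0.1  46.7  39.7]
[0.0001, 0.0002, 0.0002] [-0.0, 0.1, -0.1] rows>=0.0 -> [ 0.548 -0.299  0.057]
```

Request:
play_rows --motion '[[[0, 0, 0, 0, 0, 0], [0, 0, 0, 0, 0, 0], [0, 0, 0, 0, 0, 0], [0, 0, 0, 0, 0, 0], [0, 0, 0, 0, 0, 0]]]' --fingers 0.087

```text
time_s: 32.55
position: [0.5477, -0.2983, 0.0564]
tcp_rot: [[0.98, 0.199, -0.002], [0.199, -0.98, 0.001], [-0.002, -0.001, -1.0]]
force: [-0.1, -0.9, -0.3]
opening: 0.975
grasp_force: 0.0
```

In the tool's units: -0.08 m / 0.75 = -0.1067, -0.07 m / 0.75 = -0.0933.

Request:
play_rows --motion '[[[0, 0, -0.0133, 0, 0, 0], [0, 0, -0.0533, 0, 0, 0], [0, 0, -0.0933, 0, 0, 0], [0, 0, -0.1067, 0, 0, 0], [0, 0, -0.1067, 0, 0, 0], [0, 0, -0.1067, 0, 0, 0]]]'

```text
time_s: 33.05
position: [0.5479, -0.2984, 0.137]
tcp_rot: [[0.98, 0.199, -0.001], [0.199, -0.98, -0.0], [-0.001, 0.0, -1.0]]
force: [0.2, 0.3, -0.5]
opening: 0.997
grasp_force: 0.0
```

Request:
play_rows --motion '[[[-0.04, 0, 0, 0, 0, 0], [-0.08, 0, 0, 0, 0, 0], [-0.1133, 0, 0, 0, 0, 0], [-0.1133, 0, 0, 0, 0, 0], [-0.1133, 0, 0, 0, 0, 0], [-0.1133, 0, 0, 0, 0, 0], [-0.1133, 0, 0, 0, 0, 0], [-0.1133, 0, 0, 0, 0, 0]]]' --fingers 0.0

```text
time_s: 33.72
position: [0.4654, -0.3151, 0.1362]
tcp_rot: [[0.98, 0.2, -0.002], [0.2, -0.98, 0.001], [-0.001, -0.001, -1.0]]
force: [0.5, -0.3, -0.0]
opening: 0.482
grasp_force: 0.0
```

```bash
python3 - <<'E'
from plan import *
from m2 import *
from plan import ST as S_
v=loc(VI,-73,0,0); 
plan((u(v,.052),tr(VI)))
g=lambda F,x,y,z:(np.r_[loc(F,x,y,z),F[1]],F)
refit(dict(ink_mould=g(VI,12,0,30)))
E
```

```text
Traceback (most recent call last):
TypeError: 'module' object is not callable. Did you mean: 'plan.plan(...)'?
```

Request:
play_rows --motion '[[[0, 0, 0, 0, 0, 0], [0, 0, 0, 0, 0, 0], [0, 0, 0, 0, 0, 0], [0, 0, 0, 0, 0, 0], [0, 0, 0, 0, 0, 0], [0, 0, 0, 0, 0, 0]]]'

```text
time_s: 34.22
position: [0.4646, -0.3152, 0.1367]
tcp_rot: [[0.98, 0.199, -0.002], [0.199, -0.98, 0.0], [-0.001, -0.001, -1.0]]
force: [-0.1, -0.3, -0.6]
opening: 0.041
grasp_force: 0.0
```

```bash
sed -i '/^import plan$/d' m2.py; python3 - <<'E'
from m2 import *
from plan import ST as S_
from plan import *
import fit; 
import m2; m2.ST=[.004,.004,.004,.05]
v=loc(VI,-73,0,0); 
plan((u(v,.052),tr(VI)))
g=lambda F,x,y,z:(np.r_[loc(F,x,y,z),F[1]],F)
refit(dict(ink_mould=g(VI,12,0,30)))
cap('scene','v6.png')
im=cv2.imread('pics/v6.png')[80:180,320:440]; cv2.imwrite('pics/v6c.png',cv2.resize(im,None,fx=5,fy=5,interpolation=cv2.INTER_CUBIC))
E
```

```text
t 34.22 p [ 0.4646 -0.3152  0.1367] F [-0.1 -0.3 -0.6] open 0.041 grip 0.0 q [-45.5  33.5  96.6  -0.1  50.   33. ]
[0.0003, 0.0006, 0.0847] [-0.0, 0.1, -0.1] rows>=2.0 -> [ 0.465 -0.316  0.052]
ink_mould scene+top [ 0.5485 -0.2984  0.03    0.2205] local [12.5  0.  30. ] dyaw 0.017 cost 0.21
ink_mould scene [ 0.549  -0.3018  0.03    0.2533] local [12.3 -3.4 30. ] dyaw 0.05 cost 0.108
ink_mould top [ 0.5491 -0.2982  0.03    0.1877] local [13.1  0.2 30. ] dyaw -0.015 cost 0.065
```

View pics/v6c.png

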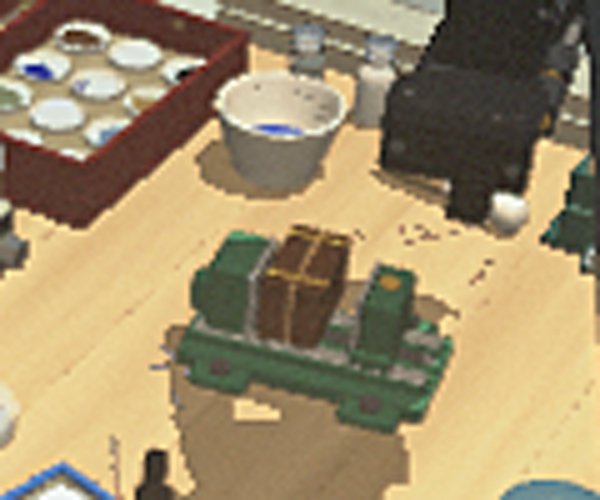

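```bash
python3 - <<'E'
from fit import *
from plan import VI
ims=[]
for n,(x,y,w,h) in dict(scene=(352,118,50,42),top=(400,170,50,50)).items():
    c=cap(n); s=8
    for ov in(0,1):
        f=cv2.resize(c['frame'][y:y+h,x:x+w],None,fx=s,fy=s,interpolation=cv2.INTER_CUBIC)
        f=cv2.convertScaleAbs(f,alpha=1.4)
        L=lambda P,col:cv2.polylines(f,[np.round(((proj(c,np.array(P,float)/1e3@Rz(VI[1]).T+VI[0])-[x,y])+.5)*s-.5).astype(int).reshape(-1,1,2)],True,col,1)
        if ov:
            L([[35,-22,64],[35,22,64],[63,22,64],[63,-22,64]],(255,0,0))
            L([[-49,-22,64],[-49,22,64],[-23,22,64],[-23,-22,64]],(255,255,0))
            L([[-6,-32,70],[-6,32,70],[30,32,70],[30,-32,70]],(0,255,255)); 
        ims.append(f[:300,:400] if n=='scene' else f[20:320,:400])
cv2.imwrite('pics/v7.png',np.vstack([np.hstack(ims[:2]),np.hstack(ims[2:])])[:,:,::-1])
E
```

```text
(no output)
```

View pics/v7.png

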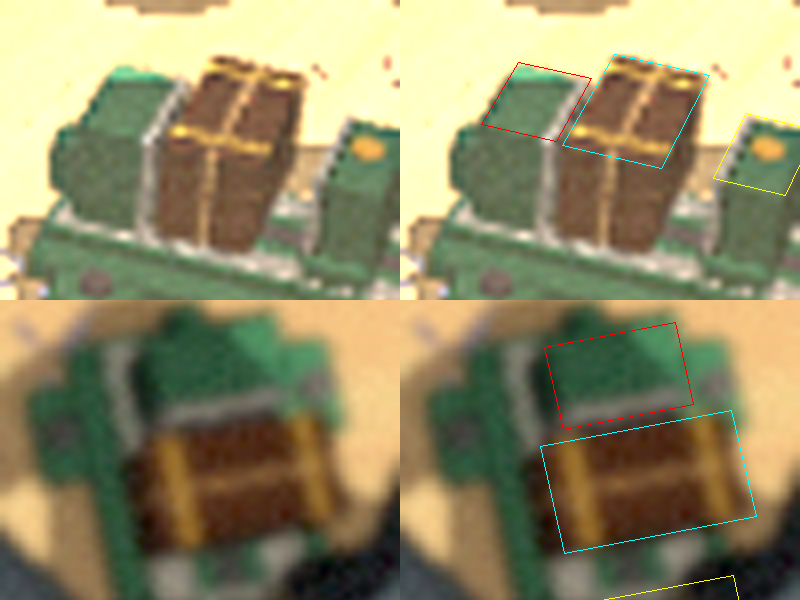

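```bash
python3 - <<'E'
from fit import *
import fit
from plan import VI,loc
O=masks(['ink_mould','vise'])
for n in O:
    c,m=O[n]; print(n,{k:int(v.sum()) for k,v in m.items()})
    for yaw in(VI[1],):
        p,f=fit.fit([(c,m['ink_mould'].astype(float),np.zeros((400,640),bool))],M['ink_mould'],np.r_[loc(VI,12,0,30),yaw],[0,1],[.004,.004,.004,.05]); print(n,(Rz(VI[1]).T@(p[:3]-VI[0])*1e3).round(1),round(f,3))
c=O['scene'][0]
def pp(x,y,z): return ((proj(c,loc(VI,x,y,z))[0]-[352,118]+.5)*8-.5).round(0).tolist()
print('mould +y bottom',pp(30.4,32,30),pp(-5.6,32,30),'jaw +y front base/top',pp(35,22,20),pp(35,22,64),'jaw -y top',pp(35,-22,64))
print('mm y ->px', np.array(pp(12,32,30))-np.array(pp(12,22,30)))
E
```

```text
scene {'ink_mould': 325, 'vise': 1117}
scene [11.4  0.  30. ] 0.112
top {'ink_mould': 416, 'vise': 707}
top [13.3 -0.6 30. ] 0.063
mould +y bottom [151.0, 237.0] [248.0, 261.0] jaw +y front base/top [145.0, 242.0] [156.0, 141.0] jaw -y top [191.0, 78.0]
mm y ->px [-8. 15.]
```

The mould is centred to within about 2 mm in both views. Next I'll lower the closed fingers behind the jaw and push.

In the tool's units: 0.085 m / 0.75 = 0.1133, 0.08 m / 0.75 = 0.1067.

Request:
play_rows --motion '[[[0, 0.0008, 0.04, 0, 0, 0], [0, 0.0008, 0.08, 0, 0, 0], [0, 0.0008, 0.1067, 0, 0, 0], [0, 0.0008, 0.1133, 0, 0, 0], [0, 0.0008, 0.1133, 0, 0, 0], [0, 0.0008, 0.1133, 0, 0, 0], [0, 0.0008, 0.1133, 0, 0, 0]]]'

```text
time_s: 35.45
position: [0.4653, -0.3166, 0.0529]
tcp_rot: [[0.98, 0.199, 0.0], [0.199, -0.98, -0.001], [-0.0, 0.001, -1.0]]
force: [-0.1, 0.2, 0.5]
opening: 0.002
grasp_force: 0.0
```

In the tool's units: 0.024 m / 0.75 = 0.032, 0.022 m / 0.75 = 0.0293.

Request:
play_rows --motion '[[[0.0053, 0, 0, 0, 0, 0], [0.0107, 0, 0, 0, 0, 0], [0.016, 0, 0, 0, 0, 0], [0.0213, 0, 0, 0, 0, 0], [0.024, 0, 0, 0, 0, 0], [0.0267, 0, 0, 0, 0, 0], [0.0293, 0, 0, 0, 0, 0], [0.032, 0, 0, 0, 0, 0]]]'

```text
time_s: 36.12
position: [0.4879, -0.311, 0.0516]
tcp_rot: [[0.98, 0.199, -0.002], [0.199, -0.98, 0.001], [-0.002, -0.001, -1.0]]
force: [-3.6, -0.6, 2.5]
opening: 0.007
grasp_force: 1.7
```

In the tool's units: 0.005 m / 0.75 = 0.0067, 0.002 m / 0.75 = 0.0027.

Request:
play_rows --motion '[[[0.0027, 0, 0, 0, 0, 0], [0.0053, 0, 0, 0, 0, 0], [0.0067, 0, 0, 0, 0, 0], [0.0067, 0, 0, 0, 0, 0], [0.0067, 0, 0, 0, 0, 0]]]'

```text
time_s: 36.53
position: [0.4933, -0.3099, 0.0515]
tcp_rot: [[0.98, 0.199, -0.001], [0.199, -0.98, 0.001], [-0.001, -0.001, -1.0]]
force: [-1.4, -0.6, 0.9]
opening: 0.0
grasp_force: 0.7
```

```bash
python3 - <<'E'
from plan import *
s=bot.read_state(); p=np.array(s['position']);print('local',Rz(VI[1]).T@(p-VI[0])*1e3, 'Fl',Rz(VI[1]).T@np.array(s['force']))
plan()
E
```

```text
local [-43.95812377  -0.0552375   51.47885737] Fl [-1.51175384 -0.28414348  0.85848207]
t 36.53 p [ 0.4933 -0.3099  0.0515] F [-1.4 -0.6  0.9] open 0.0 grip 0.7 q [-43.1  42.4  95.9  -0.   41.8  35.4]
```

In the tool's units: 0.005 m / 0.75 = 0.0067, 0.004 m / 0.75 = 0.0053.

Request:
play_rows --motion '[[[0.0013, 0, 0, 0, 0, 0], [0.0027, 0, 0, 0, 0, 0], [0.004, 0, 0, 0, 0, 0], [0.0053, 0, 0, 0, 0, 0], [0.0067, 0, 0, 0, 0, 0], [0.0067, 0, 0, 0, 0, 0]]]'

```text
time_s: 37.03
position: [0.4974, -0.3091, 0.0515]
tcp_rot: [[0.98, 0.199, -0.003], [0.199, -0.98, 0.001], [-0.002, -0.001, -1.0]]
force: [-5.4, -2.7, 1.6]
opening: 0.004
grasp_force: 2.3
```

In the tool's units: 0.002 m / 0.75 = 0.0027, 0.0014 m / 0.75 = 0.0019.

Request:
play_rows --motion '[[[0.0009, 0, 0, 0, 0, 0], [0.0019, 0, 0, 0, 0, 0], [0.0027, 0, 0, 0, 0, 0], [0.0027, 0, 0, 0, 0, 0]]]'

```text
time_s: 37.37
position: [0.4994, -0.3086, 0.0515]
tcp_rot: [[0.98, 0.199, -0.002], [0.199, -0.98, 0.001], [-0.002, -0.001, -1.0]]
force: [-4.0, -2.3, 1.1]
opening: 0.003
grasp_force: 2.4
```

```bash
python3 - <<'E'
from plan import *
s=bot.read_state(); p=np.array(s['position']);print('local',Rz(VI[1]).T@(p-VI[0])*1e3, 'Fl',Rz(VI[1]).T@np.array(s['force']))
E
```

```text
local [-3.76706573e+01 -5.10300885e-02  5.14578621e+01] Fl [-4.4157696  -1.45239258  1.08629895]
```

Request:
play_rows --motion '[[[0.0007, 0, 0, 0, 0, 0], [0.0013, 0, 0, 0, 0, 0], [0.002, 0, 0, 0, 0, 0], [0.0027, 0, 0, 0, 0, 0], [0.0027, 0, 0, 0, 0, 0]]]'

```text
time_s: 37.78
position: [0.5, -0.3085, 0.0515]
tcp_rot: [[0.98, 0.2, -0.005], [0.2, -0.98, 0.001], [-0.005, -0.002, -1.0]]
force: [-7.7, -4.2, 3.5]
opening: 0.007
grasp_force: 4.5
```

In the tool's units: 0.001 m / 0.75 = 0.0013, 0.0005 m / 0.75 = 0.0007.

Request:
play_rows --motion '[[[0.0007, 0, 0, 0, 0, 0], [0.0013, 0, 0, 0, 0, 0], [0.0013, 0, 0, 0, 0, 0], [0.0013, 0, 0, 0, 0, 0]]]'

```text
time_s: 38.12
position: [0.5, -0.3085, 0.0515]
tcp_rot: [[0.98, 0.2, -0.007], [0.2, -0.98, 0.001], [-0.007, -0.002, -1.0]]
force: [-11.4, -5.8, 3.5]
opening: 0.003
grasp_force: 5.9
```

It has stopped at about 13 N, so the mould is home. One slight extra push, then back off and look.

In the tool's units: 0.0005 m / 0.75 = 0.0007.

Request:
play_rows --motion '[[[0.0007, 0, 0, 0, 0, 0], [0.0007, 0, 0, 0, 0, 0], [0.0007, 0, 0, 0, 0, 0]]]'

```text
time_s: 38.37
position: [0.5, -0.3085, 0.0515]
tcp_rot: [[0.98, 0.201, -0.008], [0.201, -0.98, 0.001], [-0.007, -0.003, -1.0]]
force: [-12.0, -5.1, 4.6]
opening: 0.006
grasp_force: 6.6
```

In the tool's units: -0.03 m / 0.75 = -0.04, -0.02 m / 0.75 = -0.0267.

Request:
play_rows --motion '[[[-0.0067, 0, 0, 0, 0, 0], [-0.0267, 0, 0, 0, 0, 0], [-0.04, 0, 0, 0, 0, 0], [-0.04, 0, 0, 0, 0, 0]]]'

```text
time_s: 38.7
position: [0.4725, -0.3134, 0.0513]
tcp_rot: [[0.98, 0.198, -0.002], [0.198, -0.98, 0.002], [-0.002, -0.003, -1.0]]
force: [-0.7, -0.6, 0.1]
opening: 0.004
grasp_force: 0.0
```

In the tool's units: -0.15 m / 0.75 = -0.2, -0.11 m / 0.75 = -0.1467.

Request:
play_rows --motion '[[[0, 0, -0.04, 0, 0, 0], [0, 0, -0.0933, 0, 0, 0], [0, 0, -0.1467, 0, 0, 0], [0, 0, -0.2, 0, 0, 0], [0, 0, -0.2, 0, 0, 0], [0, 0, -0.2, 0, 0, 0]]]' --fingers 0.06

```text
time_s: 39.2
position: [0.4763, -0.315, 0.2047]
tcp_rot: [[0.98, 0.199, 0.005], [0.2, -0.98, -0.004], [0.004, 0.005, -1.0]]
force: [0.0, 0.3, -0.2]
opening: 0.374
grasp_force: 0.0
```

```bash
python3 - <<'E'
from m2 import *
from plan import *
import m2; m2.ST=[.004,.004,.004,.05]
j=loc(EN,-2,-31,0)
plan(([.48,-.18,.2],45),(u(j,.15),tr(EN,90)))
g=lambda F,x,y,z:(np.r_[loc(F,x,y,z),F[1]],F)
refit(dict(ink_mould=g(VI,17,0,30),jar=g(EN,-2,-30,4),bottle=g(EN,-25,-68,4)))
from plan import VI
ims=[]
for n,(x,y,w,h) in dict(scene=(352,118,50,42),top=(400,170,50,50)).items():
    c=cap(n); s=8
    f=cv2.resize(c['frame'][y:y+h,x:x+w],None,fx=s,fy=s,interpolation=cv2.INTER_CUBIC)
    ims.append(cv2.convertScaleAbs(f,alpha=1.3)[:336])
cv2.imwrite('pics/v8.png',np.hstack(ims)[:,:,::-1])
E
```

```text
t 39.2 p [ 0.4763 -0.315   0.2047] F [ 0.   0.3 -0.2] open 0.374 grip 0.0 q [-44.7  28.4  92.3   0.   58.9  33.8]
[0.0305, -0.1316, 0.0041] [0.4, -0.1, -33.5] rows>=4.7 -> [ 0.48 -0.18  0.2 ]
[0.1446, -0.0483, 0.05] [0.0, 0.0, -30.8] rows>=4.3 -> [ 0.548 -0.044  0.15 ]
ink_mould scene+top [ 0.5555 -0.2971  0.03    0.2579] local [19.6 -0.  30. ] dyaw 0.055 cost 0.295
ink_mould scene [ 0.556  -0.2985  0.03    0.2979] local [19.8 -1.6 30. ] dyaw 0.095 cost 0.167
ink_mould top [ 0.5555 -0.2968  0.03    0.2256] local [19.6  0.2 30. ] dyaw 0.023 cost 0.109
jar scene+top [ 0.5473 -0.043   0.004  -0.247 ] local [ -2.9 -30.7   4. ] dyaw 0.0 cost 0.374
jar scene [ 0.5502 -0.0491  0.004  -0.247 ] local [  1.4 -35.8   4. ] dyaw 0.0 cost 0.197
jar top [ 0.5475 -0.0425  0.004  -0.247 ] local [ -2.8 -30.1   4. ] dyaw 0.0 cost 0.151
bottle scene+top [ 0.5175 -0.0763  0.004  -0.247 ] local [-23.6 -70.2   4. ] dyaw 0.0 cost 0.311
bottle scene [ 0.5175 -0.0763  0.004  -0.247 ] local [-23.6 -70.2   4. ] dyaw 0.0 cost 0.311
bottle ('top',) missing
```

View pics/v8.png

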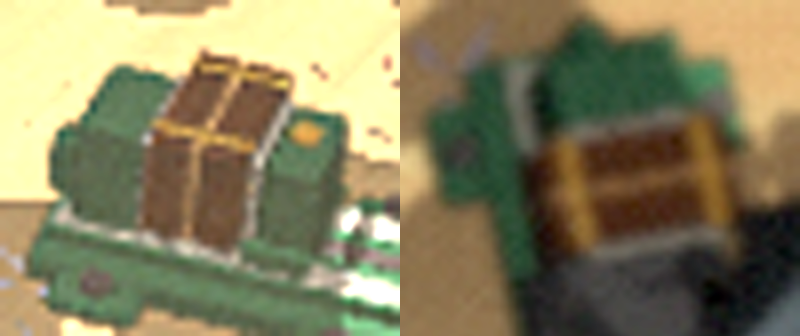

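The mould sits flat and clamped between both jaws, at scene crop (210,150). Now I'll return the jar.

In the tool's units: -0.132 m / 0.75 = -0.176, -0.11 m / 0.75 = -0.1467, -33.5 degrees / 180 = -0.1861.

Request:
play_rows --motion '[[[0.008, -0.0373, 0, 0.0022, 0, -0.0389], [0.016, -0.0747, 0, 0.0022, 0, -0.0778], [0.024, -0.112, 0, 0.0022, 0, -0.1167], [0.0333, -0.1467, 0, 0.0022, 0, -0.1556], [0.0407, -0.176, 0, 0.0022, 0, -0.1861], [0.0407, -0.176, 0, 0.0022, 0, -0.1861]]]'

```text
time_s: 40.2
position: [0.4763, -0.1741, 0.2013]
tcp_rot: [[0.703, 0.711, -0.008], [0.711, -0.703, 0.01], [0.002, -0.012, -1.0]]
force: [-0.4, 0.5, -0.7]
opening: 0.687
grasp_force: 0.0
```

In the tool's units: 0.1446 m / 0.75 = 0.1928, -0.01 m / 0.75 = -0.0133, -30.8 degrees / 180 = -0.1711.

Request:
play_rows --motion '[[[0.04, -0.0133, 0.0133, 0, 0, -0.0389], [0.08, -0.0267, 0.0267, 0, 0, -0.0778], [0.12, -0.04, 0.04, 0, 0, -0.1167], [0.16, -0.0533, 0.0533, 0, 0, -0.1556], [0.1928, -0.0644, 0.0667, 0, 0, -0.1711], [0.1928, -0.0644, 0.0667, 0, 0, -0.1711], [0.1928, -0.0644, 0.0667, 0, 0, -0.1711], [0.1928, -0.0644, 0.0667, 0, 0, -0.1711]]]'

```text
time_s: 40.87
position: [0.5456, -0.0426, 0.1521]
tcp_rot: [[0.246, 0.969, -0.005], [0.969, -0.246, 0.006], [0.005, -0.006, -1.0]]
force: [-0.5, 0.4, 0.1]
opening: 0.687
grasp_force: 0.0
```

Request:
play_rows --motion '[[[0, 0, 0, 0, 0, 0], [0, 0, 0, 0, 0, 0], [0, 0, 0, 0, 0, 0]]]'

```text
time_s: 41.12
position: [0.5455, -0.043, 0.1527]
tcp_rot: [[0.247, 0.969, -0.004], [0.969, -0.247, 0.006], [0.005, -0.006, -1.0]]
force: [1.2, -0.3, 1.3]
opening: 0.687
grasp_force: 0.0
```

```bash
python3 - <<'E'
from plan import *
plan(([.548,-.0435,.043],tr(EN,90)))
E
```

```text
t 41.12 p [ 0.5455 -0.043   0.1527] F [ 1.2 -0.3  1.3] open 0.687 grip 0.0 q [-16.4  31.3  97.8   0.4  51.2  -2.3]
[-0.0004, 0.0031, 0.1097] [-0.3, -0.3, -0.2] rows>=2.6 -> [ 0.548 -0.044  0.043]
```

In the tool's units: 0.1095 m / 0.75 = 0.146, 0.105 m / 0.75 = 0.14, -0.3 degrees / 180 = -0.0017.

Request:
play_rows --motion '[[[0, 0.004, 0.0533, -0.0017, -0.0017, 0], [0, 0.004, 0.1, -0.0017, -0.0017, 0], [0, 0.004, 0.1267, -0.0017, -0.0017, 0], [0, 0.004, 0.14, -0.0017, -0.0017, 0], [0, 0.004, 0.146, -0.0017, -0.0017, 0], [0, 0.004, 0.146, -0.0017, -0.0017, 0], [0, 0.004, 0.146, -0.0017, -0.0017, 0], [0, 0.004, 0.146, -0.0017, -0.0017, 0]]]'

```text
time_s: 41.78
position: [0.549, -0.0422, 0.0441]
tcp_rot: [[0.246, 0.969, 0.002], [0.969, -0.246, -0.001], [-0.0, 0.002, -1.0]]
force: [-0.7, -0.6, -0.1]
opening: 0.692
grasp_force: 0.0
```

Request:
play_rows --motion '[[[0, 0, 0, 0, 0, 0], [0, 0, 0, 0, 0, 0], [0, 0, 0, 0, 0, 0], [0, 0, 0, 0, 0, 0], [0, 0, 0, 0, 0, 0], [0, 0, 0, 0, 0, 0], [0, 0, 0, 0, 0, 0], [0, 0, 0, 0, 0, 0]]]' --fingers 0.018

```text
time_s: 42.45
position: [0.5479, -0.0418, 0.0428]
tcp_rot: [[0.245, 0.969, -0.001], [0.969, -0.245, 0.0], [-0.0, -0.001, -1.0]]
force: [-0.1, -0.4, 2.2]
opening: 0.29
grasp_force: 29.9
```

Request:
play_rows --motion '[[[0, 0, 0, 0, 0, 0], [0, 0, 0, 0, 0, 0], [0, 0, 0, 0, 0, 0]]]'

```text
time_s: 42.7
position: [0.5479, -0.0418, 0.0428]
tcp_rot: [[0.245, 0.969, -0.001], [0.969, -0.245, 0.0], [-0.0, -0.001, -1.0]]
force: [-0.2, 0.1, 1.9]
opening: 0.292
grasp_force: 29.9
```

```bash
python3 - <<'E'
from plan import *
j=loc(ST,20.7,-52.3,0);s=bot.read_state(); p=np.array(s['position']);m=(p+j)/2
plan((u(p,.2),tr(EN,90)),(u(m,.2),90),(u(j,.12),tr(ST,90)))
E
```

```text
t 42.7 p [ 0.5479 -0.0418  0.0428] F [-0.2  0.1  1.9] open 0.292 grip 29.9 q [-16.   41.9 100.9  -0.   37.3  -1.8]
[-0.0, -0.0002, -0.1572] [-0.1, 0.0, -0.1] rows>=3.8 -> [ 0.548 -0.042  0.2  ]
[0.1399, -0.0226, 0.0] [0.0, 0.0, -14.2] rows>=3.4 -> [0.56  0.099 0.2  ]
[0.1412, 0.0123, 0.08] [0.0, 0.0, -13.1] rows>=3.9 -> [0.573 0.241 0.12 ]
```

In the tool's units: -0.157 m / 0.75 = -0.2093, -0.14 m / 0.75 = -0.1867.

Request:
play_rows --motion '[[[0, 0, -0.0267, 0, 0, 0], [0, 0, -0.08, 0, 0, 0], [0, 0, -0.1333, 0, 0, 0], [0, 0, -0.1867, 0, 0, 0], [0, 0, -0.2093, 0, 0, 0], [0, 0, -0.2093, 0, 0, 0]]]'

```text
time_s: 43.2
position: [0.551, -0.0426, 0.2045]
tcp_rot: [[0.245, 0.969, 0.009], [0.969, -0.245, -0.003], [-0.0, 0.009, -1.0]]
force: [1.2, 0.3, 0.3]
opening: 0.292
grasp_force: 29.9
```

In the tool's units: 0.14 m / 0.75 = 0.1867, 0.12 m / 0.75 = 0.16, -14.2 degrees / 180 = -0.0789.

Request:
play_rows --motion '[[[0.0533, -0.008, 0, 0, 0, -0.0222], [0.1067, -0.0173, 0, 0, 0, -0.0444], [0.16, -0.0253, 0, 0, 0, -0.0667], [0.1867, -0.0301, 0, 0, 0, -0.0789], [0.1867, -0.0301, 0, 0, 0, -0.0789]]]'

```text
time_s: 43.62
position: [0.5592, 0.1036, 0.1981]
tcp_rot: [[-0.006, 1.0, -0.004], [1.0, 0.006, 0.002], [0.002, -0.004, -1.0]]
force: [-0.5, -0.9, -0.2]
opening: 0.295
grasp_force: 29.9
```

In the tool's units: 0.143 m / 0.75 = 0.1907, 0.12 m / 0.75 = 0.16, -13.1 degrees / 180 = -0.0728.

Request:
play_rows --motion '[[[0.0533, 0.004, 0.0133, 0, 0, -0.0222], [0.1067, 0.0093, 0.0267, 0, 0, -0.0444], [0.16, 0.0133, 0.04, 0, 0, -0.0667], [0.1907, 0.016, 0.0667, 0, 0, -0.0728], [0.1907, 0.016, 0.0933, 0, 0, -0.0728], [0.1907, 0.016, 0.1067, 0, 0, -0.0728], [0.1907, 0.016, 0.1067, 0, 0, -0.0728], [0.1907, 0.016, 0.1067, 0, 0, -0.0728]]]'

```text
time_s: 44.28
position: [0.5718, 0.241, 0.1185]
tcp_rot: [[-0.225, 0.974, -0.004], [0.974, 0.225, -0.001], [0.0, -0.004, -1.0]]
force: [1.3, -0.0, -0.4]
opening: 0.292
grasp_force: 29.9
```

Request:
play_rows --motion '[[[0, 0, 0, 0, 0, 0], [0, 0, 0, 0, 0, 0], [0, 0, 0, 0, 0, 0]]]'

```text
time_s: 44.53
position: [0.5734, 0.2417, 0.121]
tcp_rot: [[-0.225, 0.974, 0.001], [0.974, 0.225, 0.001], [0.0, 0.001, -1.0]]
force: [-0.2, 0.5, 1.1]
opening: 0.293
grasp_force: 29.9
```

```bash
python3 - <<'E'
from plan import *
j=loc(ST,20.8,-49.6,0)
plan((u(j,.0438),tr(ST,90)))
E
```

```text
t 44.53 p [0.5734 0.2417 0.121 ] F [-0.2  0.5  1.1] open 0.293 grip 29.9 q [12.6 38.4 88.2  0.  53.3 -0.5]
[0.0017, -0.0011, 0.0772] [0.1, -0.0, -0.1] rows>=1.9 -> [0.572 0.243 0.044]
```

In the tool's units: 0.0775 m / 0.75 = 0.1033, 0.0017 m / 0.75 = 0.0023.

Request:
play_rows --motion '[[[0.0023, -0.0013, 0.0467, 0, 0, 0], [0.0023, -0.0013, 0.08, 0, 0, 0], [0.0023, -0.0013, 0.0933, 0, 0, 0], [0.0023, -0.0013, 0.1, 0, 0, 0], [0.0023, -0.0013, 0.1033, 0, 0, 0], [0.0023, -0.0013, 0.1033, 0, 0, 0], [0.0023, -0.0013, 0.1033, 0, 0, 0], [0.0023, -0.0013, 0.1033, 0, 0, 0]]]'

```text
time_s: 45.2
position: [0.5723, 0.244, 0.0437]
tcp_rot: [[-0.226, 0.974, 0.002], [0.974, 0.226, 0.001], [0.0, 0.002, -1.0]]
force: [0.7, -0.8, 3.4]
opening: 0.294
grasp_force: 30.0
```

Request:
play_rows --motion '[[[0, 0, 0, 0, 0, 0], [0, 0, 0, 0, 0, 0], [0, 0, 0, 0, 0, 0]]]'

```text
time_s: 45.45
position: [0.5723, 0.2441, 0.0437]
tcp_rot: [[-0.227, 0.974, 0.002], [0.974, 0.227, 0.001], [0.0, 0.002, -1.0]]
force: [0.1, 0.5, 6.8]
opening: 0.293
grasp_force: 30.0
```

```bash
python3 - <<'E'
from plan import *
j=loc(ST,20.8,-49.6,0)
plan((u(j,.0438),tr(ST,90)))
E
```

```text
t 45.45 p [0.5723 0.2441 0.0437] F [0.1 0.5 6.8] open 0.293 grip 30.0 q [12.8 45.  90.1  0.  44.8 -0.3]
[-0.0008, -0.0005, -0.0001] [0.1, -0.0, 0.0] rows>=0.0 -> [0.572 0.243 0.044]
```

In the tool's units: -0.003 m / 0.75 = -0.004, -0.0015 m / 0.75 = -0.002.

Request:
play_rows --motion '[[[0, 0, -0.004, 0, 0, 0], [-0.002, 0, -0.004, 0, 0, 0], [-0.002, 0, -0.0027, 0, 0, 0], [-0.002, 0, -0.0007, 0, 0, 0], [-0.002, 0, -0.0007, 0, 0, 0], [-0.002, 0, -0.0007, 0, 0, 0]]]'

```text
time_s: 45.95
position: [0.5715, 0.2423, 0.0437]
tcp_rot: [[-0.227, 0.974, -0.001], [0.974, 0.227, 0.0], [0.0, -0.001, -1.0]]
force: [-2.1, -0.4, 8.5]
opening: 0.286
grasp_force: 30.0
```

Request:
play_rows --motion '[[[0, 0, 0, 0, 0, 0], [0, 0, 0, 0, 0, 0], [0, 0, 0, 0, 0, 0], [0, 0, 0, 0, 0, 0], [0, 0, 0, 0, 0, 0]]]' --fingers 0.06

```text
time_s: 46.37
position: [0.5711, 0.2423, 0.0423]
tcp_rot: [[-0.227, 0.974, -0.002], [0.974, 0.227, 0.0], [0.0, -0.002, -1.0]]
force: [-0.3, 0.6, 0.0]
opening: 0.585
grasp_force: 0.0
```

In the tool's units: -0.157 m / 0.75 = -0.2093, -0.14 m / 0.75 = -0.1867.

Request:
play_rows --motion '[[[0, 0, -0.0267, 0, 0, 0], [0, 0, -0.08, 0, 0, 0], [0, 0, -0.1333, 0, 0, 0], [0, 0, -0.1867, 0, 0, 0], [0, 0, -0.2093, 0, 0, 0], [0, 0, -0.2093, 0, 0, 0], [0, 0, -0.2093, 0, 0, 0], [0, 0, -0.2093, 0, 0, 0]]]'

```text
time_s: 47.03
position: [0.5703, 0.2421, 0.1983]
tcp_rot: [[-0.227, 0.974, -0.004], [0.974, 0.227, -0.001], [0.0, -0.004, -1.0]]
force: [-0.8, 0.8, -0.1]
opening: 0.69
grasp_force: 0.0
```

```bash
python3 - <<'E'
from plan import *
s=bot.read_state(); p=np.array(s['position']);b=np.array([.5172,-.0755,0]);m=(p+b)/2
plan((u(m,.2),90),(u(b,.15),tr(EN,90)))
E
```

```text
t 47.03 p [0.5703 0.2421 0.1983] F [-0.8  0.8 -0.1] open 0.69 grip 0.0 q [12.7 32.6 85.1  0.  62.6 -0.4]
[-0.1486, -0.0619, -0.0015] [-0.2, 0.0, 13.1] rows>=3.9 -> [0.544 0.083 0.2  ]
[-0.1588, -0.0266, 0.05] [0.0, 0.0, 14.2] rows>=4.0 -> [ 0.517 -0.076  0.15 ]
```

In the tool's units: -0.1486 m / 0.75 = -0.1981, -0.111 m / 0.75 = -0.148, 13.1 degrees / 180 = 0.0728.

Request:
play_rows --motion '[[[-0.0493, -0.02, 0, -0.0011, 0, 0.0222], [-0.0987, -0.0413, 0, -0.0011, 0, 0.0444], [-0.148, -0.0613, 0, -0.0011, 0, 0.0667], [-0.1981, -0.0827, 0, -0.0011, 0, 0.0728], [-0.1981, -0.0827, 0, -0.0011, 0, 0.0728]]]'

```text
time_s: 47.45
position: [0.5421, 0.0776, 0.1972]
tcp_rot: [[0.006, 1.0, -0.005], [1.0, -0.006, -0.002], [-0.002, -0.005, -1.0]]
force: [-0.2, -0.5, 0.2]
opening: 0.687
grasp_force: 0.0
```

In the tool's units: -0.1588 m / 0.75 = -0.2117, -0.15 m / 0.75 = -0.2, 14.2 degrees / 180 = 0.0789.

Request:
play_rows --motion '[[[-0.052, -0.0093, 0.0133, 0, 0, 0.0222], [-0.104, -0.0187, 0.0267, 0, 0, 0.0444], [-0.156, -0.0267, 0.04, 0, 0, 0.0667], [-0.2, -0.0347, 0.0533, 0, 0, 0.0789], [-0.2117, -0.0355, 0.0667, 0, 0, 0.0789], [-0.2117, -0.0355, 0.0667, 0, 0, 0.0789], [-0.2117, -0.0355, 0.0667, 0, 0, 0.0789], [-0.2117, -0.0355, 0.0667, 0, 0, 0.0789]]]'

```text
time_s: 48.12
position: [0.518, -0.0737, 0.149]
tcp_rot: [[0.244, 0.97, 0.001], [0.97, -0.244, 0.002], [0.002, 0.0, -1.0]]
force: [-0.1, 0.2, 1.1]
opening: 0.687
grasp_force: 0.0
```

Request:
play_rows --motion '[[[0, 0, 0, 0, 0, 0], [0, 0, 0, 0, 0, 0], [0, 0, 0, 0, 0, 0]]]'

```text
time_s: 48.37
position: [0.5187, -0.074, 0.1501]
tcp_rot: [[0.243, 0.97, 0.003], [0.97, -0.243, 0.0], [0.001, 0.003, -1.0]]
force: [-0.4, 1.3, -0.2]
opening: 0.687
grasp_force: 0.0
```

```bash
python3 - <<'E'
from plan import *
plan(([.5172,-.0755,.041],tr(EN,90)))
from m2 import *
import m2; from plan import ST as S_; m2.ST=[.004,.004,.004,.05]
g=lambda F,x,y,z:(np.r_[loc(F,x,y,z),F[1]],F)
refit(dict(jar=g(S_,20,-54,5)))
E
```

```text
t 48.37 p [ 0.5187 -0.074   0.1501] F [-0.4  1.3 -0.2] open 0.687 grip 0.0 q [-2.040e+01  3.000e+01  1.016e+02  1.000e-01  4.830e+01 -6.400e+00]
[-0.0019, -0.0014, 0.109] [0.2, -0.1, 0.1] rows>=2.6 -> [ 0.517 -0.076  0.041]
jar scene+top [0.5719 0.2413 0.005  0.2285] local [ 20.3 -51.4   5. ] dyaw 0.0 cost 0.408
jar scene [0.5736 0.2386 0.005  0.2285] local [ 21.3 -54.4   5. ] dyaw 0.0 cost 0.276
jar top [0.5721 0.2409 0.005  0.2285] local [ 20.3 -51.9   5. ] dyaw 0.0 cost 0.127
```

The jar is back to within 0.5 mm, comparing the same view. Bottle next.

In the tool's units: 0.109 m / 0.75 = 0.1453, -0.0014 m / 0.75 = -0.0019, 0.2 degrees / 180 = 0.0011.

Request:
play_rows --motion '[[[-0.0027, -0.0019, 0.0533, 0.0011, 0, 0], [-0.0027, -0.0019, 0.1, 0.0011, 0, 0], [-0.0027, -0.0019, 0.1267, 0.0011, 0, 0], [-0.0027, -0.0019, 0.14, 0.0011, 0, 0], [-0.0027, -0.0019, 0.1453, 0.0011, 0, 0], [-0.0027, -0.0019, 0.1453, 0.0011, 0, 0], [-0.0027, -0.0019, 0.1453, 0.0011, 0, 0], [-0.0027, -0.0019, 0.1453, 0.0011, 0, 0]]]'

```text
time_s: 49.23
position: [0.5177, -0.0771, 0.0419]
tcp_rot: [[0.245, 0.969, 0.002], [0.969, -0.245, 0.0], [0.001, 0.001, -1.0]]
force: [-0.6, 0.4, 0.2]
opening: 0.69
grasp_force: 0.0
```

Request:
play_rows --motion '[[[0, 0, 0, 0, 0, 0], [0, 0, 0, 0, 0, 0], [0, 0, 0, 0, 0, 0], [0, 0, 0, 0, 0, 0], [0, 0, 0, 0, 0, 0], [0, 0, 0, 0, 0, 0], [0, 0, 0, 0, 0, 0], [0, 0, 0, 0, 0, 0]]]' --fingers 0.018

```text
time_s: 49.9
position: [0.5167, -0.0767, 0.0407]
tcp_rot: [[0.245, 0.969, -0.001], [0.969, -0.245, 0.001], [0.001, -0.001, -1.0]]
force: [-0.5, 0.3, 2.3]
opening: 0.314
grasp_force: 30.0
```

Request:
play_rows --motion '[[[0, 0, 0, 0, 0, 0], [0, 0, 0, 0, 0, 0], [0, 0, 0, 0, 0, 0]]]'

```text
time_s: 50.15
position: [0.5167, -0.0767, 0.0407]
tcp_rot: [[0.245, 0.969, -0.001], [0.969, -0.245, 0.001], [0.001, -0.001, -1.0]]
force: [-0.1, -0.0, 2.5]
opening: 0.307
grasp_force: 30.0
```

```bash
python3 - <<'E'
from plan import *
s=bot.read_state(); p=np.array(s['position'])
d=(Rz(EN[1]).T@(p-np.array([.5165,-.0746,0])))*1e3; print('EN shift',d)
b=loc(ST,20,53.9+d[1],0);m=(p+b)/2; print('target local y',53.9+d[1])
plan((u(p,.21),tr(EN,90)),(u(m,.21),90),(u(b,.13),tr(ST,90)))
E
```

```text
EN shift [ 0.69934663 -2.02674935 40.65567032]
target local y 51.87325065144957
t 50.15 p [ 0.5167 -0.0767  0.0407] F [-0.1 -0.   2.5] open 0.307 grip 30.0 q [-2.070e+01  4.110e+01  1.049e+02  1.000e-01  3.410e+01 -6.600e+00]
[0.0002, -0.0002, -0.1693] [-0.1, -0.1, -0.1] rows>=4.1 -> [ 0.517 -0.077  0.21 ]
[0.2068, -0.0359, 0.0] [0.0, 0.0, -14.2] rows>=5.0 -> [0.532 0.133 0.21 ]
[0.2093, 0.0158, 0.08] [0.0, 0.0, -13.1] rows>=5.4 -> [0.548 0.342 0.13 ]
```

In the tool's units: -0.169 m / 0.75 = -0.2253, -0.14 m / 0.75 = -0.1867.

Request:
play_rows --motion '[[[0, 0, -0.0267, 0, 0, 0], [0, 0, -0.08, 0, 0, 0], [0, 0, -0.1333, 0, 0, 0], [0, 0, -0.1867, 0, 0, 0], [0, 0, -0.2253, 0, 0, 0], [0, 0, -0.2253, 0, 0, 0]]]'

```text
time_s: 50.65
position: [0.5205, -0.0782, 0.2156]
tcp_rot: [[0.245, 0.969, 0.011], [0.969, -0.245, -0.003], [-0.0, 0.012, -1.0]]
force: [1.2, -0.6, -0.2]
opening: 0.31
grasp_force: 30.0
```

In the tool's units: 0.2068 m / 0.75 = 0.2757, 0.19 m / 0.75 = 0.2533, -14.2 degrees / 180 = -0.0789.

Request:
play_rows --motion '[[[0.0507, -0.0093, 0, 0, 0, -0.0167], [0.1027, -0.0173, 0, 0, 0, -0.0333], [0.1533, -0.0267, 0, 0, 0, -0.05], [0.204, -0.036, 0, 0, 0, -0.0667], [0.2533, -0.044, 0, 0, 0, -0.0778], [0.2757, -0.048, 0, 0, 0, -0.0789], [0.2757, -0.048, 0, 0, 0, -0.0789]]]'

```text
time_s: 51.23
position: [0.5319, 0.1361, 0.2088]
tcp_rot: [[-0.005, 1.0, -0.002], [1.0, 0.005, 0.003], [0.003, -0.002, -1.0]]
force: [1.2, 1.3, -0.4]
opening: 0.308
grasp_force: 30.0
```

In the tool's units: 0.209 m / 0.75 = 0.2787, 0.003 m / 0.75 = 0.004, -13.1 degrees / 180 = -0.0728.

Request:
play_rows --motion '[[[0.0507, 0.004, 0, 0, 0, -0.0167], [0.1027, 0.008, 0.0133, 0, 0, -0.0333], [0.1533, 0.012, 0.0267, 0, 0, -0.05], [0.204, 0.016, 0.0467, 0, 0, -0.0667], [0.2533, 0.0187, 0.0667, 0, 0, -0.0728], [0.2787, 0.0211, 0.0933, 0, 0, -0.0728], [0.2787, 0.0211, 0.1067, 0, 0, -0.0728], [0.2787, 0.0211, 0.1067, 0, 0, -0.0728]]]'

```text
time_s: 51.9
position: [0.546, 0.3404, 0.1261]
tcp_rot: [[-0.228, 0.974, -0.008], [0.974, 0.228, -0.002], [-0.0, -0.008, -1.0]]
force: [0.3, -0.1, -0.7]
opening: 0.314
grasp_force: 30.0
```

Request:
play_rows --motion '[[[0, 0, 0, 0, 0, 0], [0, 0, 0, 0, 0, 0], [0, 0, 0, 0, 0, 0], [0, 0, 0, 0, 0, 0]]]'

```text
time_s: 52.23
position: [0.5494, 0.3404, 0.1314]
tcp_rot: [[-0.225, 0.974, 0.001], [0.974, 0.225, 0.002], [0.002, 0.001, -1.0]]
force: [-0.2, -0.8, -0.3]
opening: 0.312
grasp_force: 30.0
```

```bash
python3 - <<'E'
from plan import *
b=loc(ST,20,51.9,0)
plan((u(b,.0420),tr(ST,90)))
E
```

```text
t 52.23 p [0.5494 0.3404 0.1314] F [-0.2 -0.8 -0.3] open 0.312 grip 30.0 q [21.8 39.2 84.1  0.1 56.6  8.8]
[0.0016, -0.0009, 0.0894] [0.1, -0.1, -0.1] rows>=2.1 -> [0.548 0.342 0.042]
```

In the tool's units: 0.0897 m / 0.75 = 0.1196, -0.001 m / 0.75 = -0.0013.

Request:
play_rows --motion '[[[0.0013, -0.0013, 0.0467, 0, 0, 0], [0.0013, -0.0013, 0.0867, 0, 0, 0], [0.0013, -0.0013, 0.1067, 0, 0, 0], [0.0013, -0.0013, 0.1147, 0, 0, 0], [0.0013, -0.0013, 0.1196, 0, 0, 0], [0.0013, -0.0013, 0.1196, 0, 0, 0], [0.0013, -0.0013, 0.1196, 0, 0, 0], [0.0013, -0.0013, 0.1196, 0, 0, 0]]]'

```text
time_s: 52.9
position: [0.5484, 0.3426, 0.0419]
tcp_rot: [[-0.226, 0.974, 0.002], [0.974, 0.226, 0.003], [0.002, 0.002, -1.0]]
force: [-0.0, -0.4, 1.0]
opening: 0.312
grasp_force: 30.0
```

Request:
play_rows --motion '[[[0, 0, 0, 0, 0, 0], [0, 0, 0, 0, 0, 0], [0, 0, 0, 0, 0, 0]]]'

```text
time_s: 53.15
position: [0.5482, 0.3426, 0.0417]
tcp_rot: [[-0.227, 0.974, 0.001], [0.974, 0.227, 0.002], [0.002, 0.002, -1.0]]
force: [0.5, -0.5, 5.0]
opening: 0.31
grasp_force: 30.0
```

```bash
python3 - <<'E'
from plan import *
b=loc(ST,20,51.9,0)
plan((u(b,.0417),tr(ST,90)))
E
```

```text
t 53.15 p [0.5482 0.3426 0.0417] F [ 0.5 -0.5  5. ] open 0.31 grip 30.0 q [22.1 46.4 86.3  0.1 47.2  8.9]
[-0.0007, -0.0002, -0.0] [0.1, -0.1, -0.0] rows>=0.0 -> [0.548 0.342 0.042]
```

Request:
play_rows --motion '[[[0, 0, 0, 0, 0, 0], [0, 0, 0, 0, 0, 0], [0, 0, 0, 0, 0, 0], [0, 0, 0, 0, 0, 0], [0, 0, 0, 0, 0, 0]]]' --fingers 0.06

```text
time_s: 53.57
position: [0.5468, 0.3422, 0.04]
tcp_rot: [[-0.227, 0.974, -0.002], [0.974, 0.227, 0.001], [0.002, -0.002, -1.0]]
force: [0.1, 0.2, -0.3]
opening: 0.605
grasp_force: 0.0
```

In the tool's units: -0.157 m / 0.75 = -0.2093, -0.14 m / 0.75 = -0.1867.

Request:
play_rows --motion '[[[0, 0, -0.0267, 0, 0, 0], [0, 0, -0.08, 0, 0, 0], [0, 0, -0.1333, 0, 0, 0], [0, 0, -0.1867, 0, 0, 0], [0, 0, -0.2093, 0, 0, 0], [0, 0, -0.2093, 0, 0, 0], [0, 0, -0.2093, 0, 0, 0], [0, 0, -0.2093, 0, 0, 0]]]'

```text
time_s: 54.23
position: [0.5463, 0.3417, 0.1961]
tcp_rot: [[-0.227, 0.974, -0.004], [0.974, 0.227, 0.0], [0.001, -0.003, -1.0]]
force: [-1.1, 0.6, -0.8]
opening: 0.691
grasp_force: 0.0
```

```bash
python3 - <<'E'
from plan import *
s=bot.read_state(); p=np.array(s['position']);e=loc(EN,-6.5,53.5,0);m=(p+e)/2
plan((u(.6*p+.4*e,.2),50),(u(e,.2),0),(u(e,.15),tr(EN)))
E
```

```text
t 54.23 p [0.5463 0.3417 0.1961] F [-1.1  0.6 -0.8] open 0.691 grip 0.0 q [22.1 34.5 81.4  0.1 64.2  8.9]
[-0.1194, -0.0203, -0.0039] [-0.2, 0.0, 53.1] rows>=7.4 -> [0.554 0.221 0.2  ]
[-0.1319, 0.1249, 0.0] [0.0, 0.0, 50.0] rows>=7.0 -> [0.564 0.039 0.2  ]
[0.0, 0.0, 0.05] [0.0, 0.0, 14.2] rows>=2.0 -> [0.564 0.039 0.15 ]
```

In the tool's units: -0.119 m / 0.75 = -0.1587, -0.004 m / 0.75 = -0.0053, 53.1 degrees / 180 = 0.295.

Request:
play_rows --motion '[[[-0.1587, -0.0267, -0.0053, -0.0011, 0, 0.295], [-0.1587, -0.0267, -0.0053, -0.0011, 0, 0.295], [-0.1587, -0.0267, -0.0053, -0.0011, 0, 0.295], [-0.1587, -0.0267, -0.0053, -0.0011, 0, 0.295], [-0.1587, -0.0267, -0.0053, -0.0011, 0, 0.295], [-0.1587, -0.0267, -0.0053, -0.0011, 0, 0.295], [-0.1587, -0.0267, -0.0053, -0.0011, 0, 0.295], [-0.1587, -0.0267, -0.0053, -0.0011, 0, 0.295]]]' --fingers 0.087

```text
time_s: 54.9
position: [0.5534, 0.2211, 0.1987]
tcp_rot: [[0.647, 0.762, -0.003], [0.762, -0.647, -0.0], [-0.002, -0.002, -1.0]]
force: [0.2, -0.2, 0.8]
opening: 0.997
grasp_force: 0.0
```

In the tool's units: -0.132 m / 0.75 = -0.176, 0.125 m / 0.75 = 0.1667, 50 degrees / 180 = 0.2778.

Request:
play_rows --motion '[[[-0.176, 0.1667, 0, 0, 0, 0.2778], [-0.176, 0.1667, 0, 0, 0, 0.2778], [-0.176, 0.1667, 0, 0, 0, 0.2778], [-0.176, 0.1667, 0, 0, 0, 0.2778], [-0.176, 0.1667, 0, 0, 0, 0.2778], [-0.176, 0.1667, 0, 0, 0, 0.2778], [-0.176, 0.1667, 0, 0, 0, 0.2778], [-0.176, 0.1667, 0, 0, 0, 0.2778]]]'

```text
time_s: 55.57
position: [0.5643, 0.0395, 0.1988]
tcp_rot: [[1.0, -0.004, -0.003], [-0.004, -1.0, 0.001], [-0.003, -0.001, -1.0]]
force: [0.4, -0.2, -0.2]
opening: 1.001
grasp_force: 0.0
```

In the tool's units: 0.05 m / 0.75 = 0.0667, 0.03 m / 0.75 = 0.04, 14.2 degrees / 180 = 0.0789.

Request:
play_rows --motion '[[[0, 0, 0.04, 0, 0, 0.0389], [0, 0, 0.0667, 0, 0, 0.0789], [0, 0, 0.0667, 0, 0, 0.0789], [0, 0, 0.0667, 0, 0, 0.0789], [0, 0, 0.0667, 0, 0, 0.0789], [0, 0, 0.0667, 0, 0, 0.0789], [0, 0, 0.0667, 0, 0, 0.0789]]]'

```text
time_s: 56.15
position: [0.5666, 0.0403, 0.1523]
tcp_rot: [[0.97, -0.243, 0.005], [-0.243, -0.97, 0.0], [0.004, -0.001, -1.0]]
force: [0.1, -0.0, 0.8]
opening: 1.0
grasp_force: 0.0
```

```bash
python3 - <<'E'
from plan import *
e=loc(EN,-6.5,53.5,0)
plan((u(e,.042),tr(EN)))
from m2 import *
import m2; from plan import ST as S_; m2.ST=[.004,.004,.004,.05]
g=lambda F,x,y,z:(np.r_[loc(F,x,y,z),F[1]],F)
refit(dict(jar=g(S_,20,-54,5),bottle=g(S_,20,54,5),carton=g(EN,0,54,4)))
E
```

```text
t 56.15 p [0.5666 0.0403 0.1523] F [ 0.1 -0.   0.8] open 1.0 grip 0.0 q [-7.2 32.4 95.2  0.1 52.1 96.8]
[-0.0025, 0.0015, 0.1103] [-0.1, -0.2, 0.1] rows>=2.6 -> [0.564 0.039 0.042]
jar scene+top [0.5715 0.2406 0.005  0.2285] local [ 19.7 -52.1   5. ] dyaw 0.0 cost 0.353
jar scene [0.5717 0.2399 0.005  0.2285] local [ 19.8 -52.8   5. ] dyaw 0.0 cost 0.222
jar top [0.5721 0.2406 0.005  0.2285] local [ 20.3 -52.2   5. ] dyaw 0.0 cost 0.122
bottle scene+top [0.5482 0.3447 0.005  0.2285] local [20.6 54.6  5. ] dyaw 0.0 cost 0.479
bottle scene [0.5487 0.3444 0.005  0.2285] local [21.  54.2  5. ] dyaw 0.0 cost 0.262
bottle top [0.5479 0.3445 0.005  0.2285] local [20.2 54.5  5. ] dyaw 0.0 cost 0.209
carton scene+top [ 0.5708  0.0364  0.004  -0.2399] local [ 0.5 52.1  4. ] dyaw 0.007 cost 1.359
carton scene [ 0.5702  0.0363  0.004  -0.2533] local [-0.1 51.8  4. ] dyaw -0.006 cost 0.062
carton top [0.527  0.0421 0.004  0.5078] local [-43.4  47.    4. ] dyaw 0.755 cost 1.287
```

The bottle and jar are both within 1 mm of where they started. Carton now.

In the tool's units: 0.108 m / 0.75 = 0.144, 0.105 m / 0.75 = 0.14.

Request:
play_rows --motion '[[[-0.0013, 0.0027, 0.0533, 0, 0, 0], [-0.0013, 0.0027, 0.1, 0, 0, 0], [-0.0013, 0.0027, 0.1267, 0, 0, 0], [-0.0013, 0.0027, 0.14, 0, 0, 0], [-0.0013, 0.0027, 0.144, 0, 0, 0], [-0.0013, 0.0027, 0.144, 0, 0, 0], [-0.0013, 0.0027, 0.144, 0, 0, 0], [-0.0013, 0.0027, 0.144, 0, 0, 0]]]'

```text
time_s: 57.22
position: [0.5659, 0.0385, 0.0447]
tcp_rot: [[0.969, -0.245, 0.005], [-0.245, -0.969, 0.0], [0.005, -0.002, -1.0]]
force: [1.1, -0.1, 0.7]
opening: 1.0
grasp_force: 0.0
```

Request:
play_rows --motion '[[[0, 0, 0, 0, 0, 0], [0, 0, 0, 0, 0, 0], [0, 0, 0, 0, 0, 0]]]'

```text
time_s: 57.47
position: [0.5651, 0.0386, 0.044]
tcp_rot: [[0.969, -0.245, 0.004], [-0.245, -0.969, 0.0], [0.004, -0.001, -1.0]]
force: [-0.1, -0.0, 0.6]
opening: 0.999
grasp_force: 0.0
```

```bash
python3 - <<'E'
from plan import *
e=loc(EN,-6.5,52.5,0)
plan((u(e,.042),tr(EN)))
E
```

```text
t 57.47 p [0.5651 0.0386 0.044 ] F [-0.1 -0.   0.6] open 0.999 grip 0.0 q [-7.4 42.4 98.6  0.1 38.8 96.7]
[-0.0009, 0.0003, 0.002] [-0.1, -0.2, -0.0] rows>=0.1 -> [0.564 0.038 0.042]
```

In the tool's units: 0.0015 m / 0.75 = 0.002, -0.001 m / 0.75 = -0.0013, -0.2 degrees / 180 = -0.0011.

Request:
play_rows --motion '[[[-0.0013, 0, 0.002, 0, -0.0011, 0], [-0.0013, 0, 0.002, 0, -0.0011, 0], [-0.0013, 0, 0.002, 0, -0.0011, 0], [-0.0013, 0, 0.002, 0, -0.0011, 0], [-0.0013, 0, 0.002, 0, -0.0011, 0], [-0.0013, 0, 0.002, 0, -0.0011, 0], [-0.0013, 0, 0.002, 0, -0.0011, 0], [-0.0013, 0, 0.002, 0, -0.0011, 0]]]' --fingers 0.05

```text
time_s: 58.13
position: [0.5636, 0.0389, 0.0416]
tcp_rot: [[0.969, -0.245, -0.001], [-0.245, -0.969, 0.002], [-0.002, -0.001, -1.0]]
force: [-0.3, 0.1, 0.6]
opening: 0.711
grasp_force: 30.0
```

```bash
python3 - <<'E'
from plan import *
s=bot.read_state(); p=np.array(s['position'])
l=Rz(EN[1]).T@(p-EN[0])*1e3; print('EN local',l)
c=loc(ST,-30.6,52,0);m=(p+c)/2
plan((u(p,.19),tr(EN)),(u(m,.19),0),(u(c,.12),tr(ST)))
E
```

```text
EN local [-7.14693517 52.72203479 41.58546007]
t 58.13 p [0.5636 0.0389 0.0416] F [-0.3  0.1  0.6] open 0.711 grip 30.0 q [-7.4 42.6 98.6  0.1 38.8 96.7]
[-0.0002, -0.0002, -0.1484] [-0.1, 0.1, -0.1] rows>=3.6 -> [0.564 0.039 0.19 ]
[-0.067, -0.1335, 0.0] [0.0, 0.0, -14.2] rows>=3.6 -> [0.531 0.185 0.19 ]
[-0.0323, -0.1458, 0.07] [0.0, 0.0, -13.1] rows>=4.0 -> [0.499 0.331 0.12 ]
```

In the tool's units: -0.148 m / 0.75 = -0.1973, -0.14 m / 0.75 = -0.1867.

Request:
play_rows --motion '[[[0, 0, -0.0267, 0, 0, 0], [0, 0, -0.08, 0, 0, 0], [0, 0, -0.1333, 0, 0, 0], [0, 0, -0.1867, 0, 0, 0], [0, 0, -0.1973, 0, 0, 0], [0, 0, -0.1973, 0, 0, 0]]]'

```text
time_s: 58.63
position: [0.5661, 0.0384, 0.1933]
tcp_rot: [[0.969, -0.245, 0.007], [-0.245, -0.969, 0.0], [0.007, -0.002, -1.0]]
force: [0.0, -0.3, -0.2]
opening: 0.71
grasp_force: 30.0
```

In the tool's units: -0.1335 m / 0.75 = -0.178, -0.102 m / 0.75 = -0.136, -14.2 degrees / 180 = -0.0789.

Request:
play_rows --motion '[[[-0.0227, -0.0453, 0, 0, 0, -0.0222], [-0.0453, -0.0907, 0, 0, 0, -0.0444], [-0.068, -0.136, 0, 0, 0, -0.0667], [-0.0893, -0.178, 0, 0, 0, -0.0789], [-0.0893, -0.178, 0, 0, 0, -0.0789]]]'

```text
time_s: 59.05
position: [0.5276, 0.1896, 0.1875]
tcp_rot: [[1.0, 0.006, -0.008], [0.006, -1.0, 0.003], [-0.007, -0.003, -1.0]]
force: [0.7, 0.2, -0.4]
opening: 0.709
grasp_force: 30.0
```

In the tool's units: -0.148 m / 0.75 = -0.1973, -0.008 m / 0.75 = -0.0107, -13.1 degrees / 180 = -0.0728.

Request:
play_rows --motion '[[[-0.0107, -0.048, 0, 0, 0, -0.0222], [-0.0213, -0.0973, 0.0133, 0, 0, -0.0444], [-0.032, -0.1467, 0.0267, 0, 0, -0.0667], [-0.0427, -0.1867, 0.0533, 0, 0, -0.0728], [-0.0431, -0.1973, 0.08, 0, 0, -0.0728], [-0.0431, -0.1973, 0.0933, 0, 0, -0.0728], [-0.0431, -0.1973, 0.0933, 0, 0, -0.0728], [-0.0431, -0.1973, 0.0933, 0, 0, -0.0728]]]'

```text
time_s: 59.72
position: [0.4986, 0.3311, 0.1186]
tcp_rot: [[0.974, 0.226, -0.005], [0.226, -0.974, -0.0], [-0.005, -0.001, -1.0]]
force: [-0.8, 0.8, -0.9]
opening: 0.701
grasp_force: 30.0
```

Request:
play_rows --motion '[[[0, 0, 0, 0, 0, 0], [0, 0, 0, 0, 0, 0], [0, 0, 0, 0, 0, 0], [0, 0, 0, 0, 0, 0], [0, 0, 0, 0, 0, 0]]]'

```text
time_s: 60.13
position: [0.4998, 0.3323, 0.121]
tcp_rot: [[0.974, 0.226, 0.0], [0.226, -0.974, 0.002], [0.001, -0.002, -1.0]]
force: [-0.3, 0.2, 0.3]
opening: 0.709
grasp_force: 30.0
```

```bash
python3 - <<'E'
from plan import *
c=loc(ST,-31.1,53.9,0)
plan((u(c,.0430),tr(ST)))
E
```

```text
t 60.13 p [0.4998 0.3323 0.121 ] F [-0.3  0.2  0.3] open 0.709 grip 30.0 q [22.9 37.1 91.5  0.1 51.3 99.8]
[-0.0018, -0.0002, 0.078] [-0.1, -0.0, -0.0] rows>=1.9 -> [0.498 0.332 0.043]
```

In the tool's units: 0.076 m / 0.75 = 0.1013, -0.0018 m / 0.75 = -0.0024.

Request:
play_rows --motion '[[[-0.0024, 0, 0.0467, 0, 0, 0], [-0.0024, 0, 0.0733, 0, 0, 0], [-0.0024, 0, 0.0907, 0, 0, 0], [-0.0024, 0, 0.0987, 0, 0, 0], [-0.0024, 0, 0.1013, 0, 0, 0], [-0.0024, 0, 0.1013, 0, 0, 0], [-0.0024, 0, 0.1013, 0, 0, 0], [-0.0024, 0, 0.1013, 0, 0, 0]]]'

```text
time_s: 60.8
position: [0.4983, 0.3327, 0.0454]
tcp_rot: [[0.974, 0.227, 0.001], [0.227, -0.974, 0.003], [0.002, -0.002, -1.0]]
force: [0.3, -0.0, 0.2]
opening: 0.709
grasp_force: 30.0
```

In the tool's units: 0.002 m / 0.75 = 0.0027, 0.001 m / 0.75 = 0.0013.

Request:
play_rows --motion '[[[0, 0, 0.0013, 0, 0, 0], [0, 0, 0.0027, 0, 0, 0], [0, 0, 0.0027, 0, 0, 0], [0, 0, 0.0027, 0, 0, 0]]]'

```text
time_s: 61.13
position: [0.4977, 0.3325, 0.0426]
tcp_rot: [[0.974, 0.227, -0.0], [0.227, -0.974, 0.002], [0.0, -0.002, -1.0]]
force: [-0.2, 0.0, 1.6]
opening: 0.711
grasp_force: 30.0
```

```bash
python3 - <<'E'
from plan import *
c=loc(ST,-31.1,53.9,0)
plan((u(c,.0426),tr(ST)))
E
```

```text
t 61.13 p [0.4977 0.3325 0.0426] F [-0.2  0.   1.6] open 0.711 grip 30.0 q [23.  44.  93.7  0.2 42.3 99.8]
[0.0002, 0.0003, 0.0] [-0.1, -0.0, 0.0] rows>=0.0 -> [0.498 0.332 0.043]
```

Request:
play_rows --motion '[[[0, 0, 0, 0, 0, 0], [0, 0, 0, 0, 0, 0], [0, 0, 0, 0, 0, 0], [0, 0, 0, 0, 0, 0], [0, 0, 0, 0, 0, 0]]]' --fingers 0.087

```text
time_s: 61.55
position: [0.4973, 0.3322, 0.0421]
tcp_rot: [[0.974, 0.227, -0.001], [0.227, -0.974, 0.001], [-0.001, -0.002, -1.0]]
force: [-0.2, -0.1, -0.4]
opening: 0.967
grasp_force: 0.0
```

In the tool's units: -0.17 m / 0.75 = -0.2267, -0.13 m / 0.75 = -0.1733.

Request:
play_rows --motion '[[[0, 0, -0.0267, 0, 0, 0], [0, 0, -0.0667, 0, 0, 0], [0, 0, -0.12, 0, 0, 0], [0, 0, -0.1733, 0, 0, 0], [0, 0, -0.2267, 0, 0, 0], [0, 0, -0.2267, 0, 0, 0], [0, 0, -0.2267, 0, 0, 0]]]'

```text
time_s: 62.13
position: [0.4992, 0.3328, 0.2153]
tcp_rot: [[0.974, 0.227, 0.005], [0.227, -0.974, 0.004], [0.006, -0.003, -1.0]]
force: [-0.4, 0.1, -0.5]
opening: 0.996
grasp_force: 0.0
```

In the tool's units: 0.27 m / 0.75 = 0.36, 0.24 m / 0.75 = 0.32.

Request:
play_rows --motion '[[[-0.0267, 0.0533, 0, 0, 0, 0], [-0.0533, 0.1067, 0, 0, 0, 0], [-0.08, 0.16, 0, 0, 0, 0], [-0.0933, 0.2133, 0, 0, 0, 0], [-0.1067, 0.2667, 0, 0, 0, 0], [-0.1067, 0.32, 0, 0, 0, 0], [-0.1067, 0.36, 0, 0, 0, 0], [-0.1067, 0.36, 0, 0, 0, 0]]]'

```text
time_s: 62.8
position: [0.482, 0.0453, 0.2105]
tcp_rot: [[0.975, 0.22, -0.002], [0.22, -0.975, -0.001], [-0.002, 0.0, -1.0]]
force: [1.1, -0.0, 0.7]
opening: 0.997
grasp_force: 0.0
```

Request:
play_rows --motion '[[[0, 0, 0, 0, 0, 0], [0, 0, 0, 0, 0, 0], [0, 0, 0, 0, 0, 0], [0, 0, 0, 0, 0, 0]]]'

```text
time_s: 63.13
position: [0.48, 0.0524, 0.2112]
tcp_rot: [[0.973, 0.229, -0.003], [0.229, -0.973, 0.002], [-0.002, -0.003, -1.0]]
force: [0.3, 0.3, 0.1]
opening: 0.999
grasp_force: 0.0
```

```bash
python3 - <<'E'
from m2 import *
import m2; from plan import *; from plan import ST as S_; m2.ST=[.004,.004,.004,.05]
plan()
g=lambda F,x,y,z:(np.r_[loc(F,x,y,z),F[1]],F)
refit(dict(jar=g(S_,20,-54,5),bottle=g(S_,20,54,5),carton=g(S_,-24,54,5),eraser=g(S_,-24,-54,5),ink_mould=g(VI,17,0,30)))
cap('scene','s9.png'); im=cv2.imread('pics/s9.png')[110:350,170:430]; cv2.imwrite('pics/s9c.png',cv2.resize(im,None,fx=2.5,fy=2.5,interpolation=cv2.INTER_CUBIC))
E
```

```text
t 63.13 p [0.48   0.0524 0.2112] F [0.3 0.3 0.1] open 0.999 grip 0.0 q [-7.100e+00  2.180e+01  1.037e+02  1.000e-01  5.460e+01  6.960e+01]
jar scene+top [0.5719 0.2399 0.005  0.2285] local [ 19.9 -52.8   5. ] dyaw 0.0 cost 0.382
jar scene [0.5747 0.2371 0.005  0.2285] local [ 22.  -56.1   5. ] dyaw 0.0 cost 0.241
jar top [0.572  0.2404 0.005  0.2285] local [ 20.2 -52.4   5. ] dyaw 0.0 cost 0.131
bottle scene+top [0.548  0.3452 0.005  0.2285] local [20.5 55.2  5. ] dyaw 0.0 cost 0.402
bottle scene [0.5506 0.343  0.005  0.2285] local [22.6 52.5  5. ] dyaw 0.0 cost 0.236
bottle top [0.548  0.3456 0.005  0.2285] local [20.6 55.6  5. ] dyaw 0.0 cost 0.133
carton scene+top [0.5044 0.3339 0.005  0.2133] local [-24.5  54.    5. ] dyaw -0.015 cost 0.188
carton scene [0.5052 0.3338 0.005  0.2375] local [-23.7  53.8   5. ] dyaw 0.009 cost 0.069
carton top [0.5041 0.3346 0.005  0.2046] local [-24.7  54.8   5. ] dyaw -0.024 cost 0.112
eraser scene+top [0.529  0.2291 0.005  0.3245] local [-24.3 -53.6   5. ] dyaw 0.096 cost 1.228
eraser scene [0.529  0.2294 0.005  0.3192] local [-24.2 -53.3   5. ] dyaw 0.091 cost 0.145
eraser top [ 0.5769  0.2448  0.005  -0.5245] local [ 25.9 -49.1   5. ] dyaw -0.753 cost 1.012
ink_mould scene+top [ 0.5553 -0.2987  0.03    0.2606] local [19.1 -1.5 30. ] dyaw 0.058 cost 0.281
ink_mould scene [ 0.5559 -0.2997  0.03    0.2848] local [19.4 -2.7 30. ] dyaw 0.082 cost 0.148
ink_mould top [ 0.5555 -0.2976  0.03    0.2154] local [19.5 -0.5 30. ] dyaw 0.012 cost 0.109
```

View pics/s9c.png

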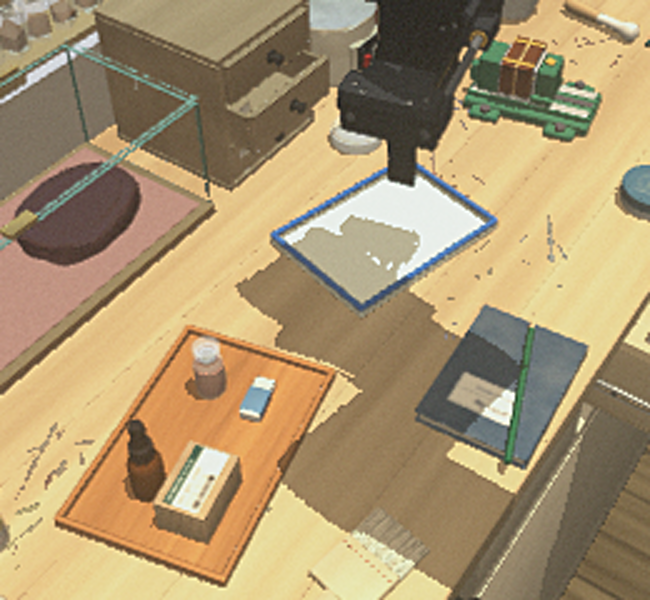

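The jar (208,370), bottle (145,465) and carton (200,490) are back upright in their places, and the eraser (257,398) hasn't moved. The mould is clamped in the vise at (525,65) and the enamel tray is empty. Handing in.

```bash
python3 -c "
from rig import bot
print(bot.hand_in())"
```

```text
the job is handed in; nothing more can be done
None
```

The job is handed in at about 63 s: the mould is clamped in the vise, centred to about 2 mm by the images; the jar, bottle and carton stand upright again within about 1 mm of their places; and the eraser was left as it lay.

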